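Build up a demountable test transformer on its core

ROBOT

A 6-joint arm with a two-finger parallel gripper is mounted at the origin on the work surface; the furniture and walls round the work are solid. World frame = base frame: x ahead of the robot, y to its left, z up, the work surface at z = 0. Lengths are in m, angles in rad, forces in N, time in s.
With the tool pointing down it reaches from about 0.275 to 0.825 m from the base axis. Payload 4.9 kg.
Tool frame: the origin (TCP) lies on the mounting face of the last link; the fingertips stand 173 mm ahead of it and the grasp point (between the pads) lies 155 mm ahead of it; z points along the fingers, y is the line along which they close (so a half turn about z gives the same grasp; the last joint's range is limited). The gripper opens to 85 mm and grips with 20 to 120 N. Pads are 22 mm wide; open, the fingers measure 114 mm over their backs; the gripper's body (76 mm by 85 mm) begins 54 mm behind the grasp point. The pads swing forward as they close: fully open they stand 13 mm farther back than shut.
Start: joints at [-1.297, 0.326, -0.193, 1.052, 0, 1.437], TCP at [0.218, -0.505, 0.405] pointing down, gripper open.
Joint ranges: [-2.65, 2.65], [-0.97, 1.79], [-1.3, 1.35], [-1.93, 2.1], [-1.47, 1.37], [-3.14, 3.14]. Speed limits (rad/s): [2.57, 2.57, 3.14, 3.14, 3.14, 3.14].

INTERFACE

Orientations are given as a rotation vector (axis times angle).
In Python, from cell import env gives the robot as it stands.
- The arm moves only by the tool servo_tool, never from a script. Its argument "commands" is one flat list of numbers, 6 for each row, row after row: the shift along the tool's x, y, z in cm, then the turn, a rotation vector about the tool's x, y, z in rad. In form: [x, y, z, ax, ay, az, x, y, z, ax, ay, az, ...]. A call has exactly 5 rows; each row is the pose to reach, as a shift and turn from the pose commanded when the call began, along the tool's axes at that moment; what a row does not reach only later rows make up. A row lasts 1/8 s, in which the tool goes at most 62.5 mm and 10.7 degrees, less where a joint would pass 70% of its speed; a pose out of reach is approached as far as the arm can. A call with a gripper value outside its range is refused whole. "grip" is the opening, from -1 (shut) to 1 (fully open), set as the call begins (left out, the last holds). The fingers move at their own pace and stop on an object; "squeeze" is the grip in N (left out, the last holds). Time passes only in rows, so rows that repeat a pose let the fingers close, or fill a call up. It gives the time, the measured TCP pose, the force, the opening and the grip force at its end, in the units of the state.
- env.read_state(): the state, without advancing time (a new reading comes with each control period).
- env.capture(name): name is "scene" or "top" or "wrist"; returns the picture (480x640x3 uint8, red, green, blue); there is no depth.
- env.camera_params(name): a dict with "fx", "fy", "cx", "cy" (pixels), "k1" (the pictures are not rectified: a ray, as slopes to the right and down, at radius r is drawn at 1 + k1 r^2 times it, then the intrinsics apply), "view" (4x4, takes a point from world to camera coordinates); the wrist camera has in their place "mount" (4x4, takes a point from camera to tool coordinates, whose origin is the TCP and whose axes are the flange's). Camera axes: x right, y up, looking along -z (the intrinsics and any distortion apply to the point x, -y, -z); pixel columns grow to the right and rows downward; lengths in m; the calibration is good to about 2 mm. A picture is of the moment at which its call begins: read the wrist's pose just before it. camera_params takes no time and is no camera call.
- env.sign_off(): hands the job in; it is judged then, once.
The state is a dict: "clock": time; "joint_positions": joint angles; "joint_vel": joint speeds; "joint_torque": joint torques, N m; "eef_pos": TCP position; "orientation": TCP orientation; "wrist_force": force on the tool from outside, world axes, zero at the start; "ft_torque": the same for the moment, N m; "finger_gap": finger opening in m; "grip_force": force on a finger pad.
Only numpy, scipy, OpenCV 4.12 (cv2) and the standard library are available. Lean on these libraries where they do the work, as an engineer would, in place of code of your own. Each camera call takes 0.05 s, during which the arm holds its last target. There are 200 camera calls.

TASK

Build up the test transformer for the turns-ratio check: slip the big flat coil down onto the core limb next to the brass earth post, then the small flat search coil on top of it on the same limb, where it can be swapped later; the tall coil goes on the other limb. Each must sit all the way down. Then close the core by laying the loose yoke bar flat across the tops of both limbs, centred and in line with the core, and let go; leave the screwdriver and the roll of tape where they lie.

Things in the scene. Friction and masses are not known exactly. Their poses are not given: they have to be found in the camera images.
- core: Fixed U-shaped laminated steel core on a dark grey board (152 x 64 x 8 mm). Origin: on the desk, midway between its two limbs (at x = +34 and -34 mm). x runs along the core towards the brass earth post (at x = 75 mm, 29 mm high), y across its thickness, z up. Clamp bars along its foot, 42 mm over all, carry the coils 30 mm above the desk; the limbs' flat top faces are 88 mm above the desk.
- limb_post: The upright core limb next to the brass earth post: 30 mm along x by 22 mm along y, 58 mm tall, its top edges rounded by 2.5 mm. Origin: centre of its foot, 30 mm above the desk, where a coil's underside comes to rest; axes as those of the core. A coil hole has 2.5 mm play on each side when turned to match (either way round).
- limb_plain: The other upright core limb, away from the earth post; same size, origin and axes as limb_post.
- big_flat_coil: The flat coil with the larger flanges, wound with thick wire: 28 mm high, flanges 62 (x) by 52 (y) mm, 4 mm thick, copper winding 2.5 mm in from their edges; a rectangular hole 35 (x) by 27 (y) mm runs right through along z. Grey former, 0.22 kg. Stands on the desk, hole upright. Origin: centre of its underside, z up. The same after a half turn about z.
- small_flat_coil: The lowest and smallest coil (the search coil), fine wire: 20 mm high, flanges 50 (x) by 42 (y) mm, 4 mm thick, copper winding 2.5 mm in from their edges; a rectangular hole 35 (x) by 27 (y) mm runs right through along z. Grey former, 0.09 kg. Stands on the desk, hole upright. Origin: centre of its underside, z up. The same after a half turn about z.
- tall_coil: The tall coil, fine wire: 54 mm high, flanges 56 (x) by 46 (y) mm, 4 mm thick, copper winding 2.5 mm in from their edges; a rectangular hole 35 (x) by 27 (y) mm runs right through along z. Grey former, 0.24 kg. Stands on the desk, hole upright. Origin: centre of its underside, z up. The same after a half turn about z.
- yoke: Loose laminated steel bar, 98 mm along its x axis, 22 mm along y, 20 mm high, 0.34 kg, lying flat on the desk. Origin: centre of its underside, z up. On the core its underside rests on the limb tops and its ends are flush with the outer faces of the limbs. The same after a half turn about z.
- screwdriver: Black screwdriver, 177 mm long along its y axis, handle 24 mm thick, lying on the desk; leave alone. Origin: centre of its underside.
- tape: Roll of black insulating tape, 70 mm across, 18 mm high, lying flat; leave alone. Origin: centre of its underside.
Mind the look-alikes: they are no part of the job. There is more than one size of the yoke; the job needs the larger.

How it is judged:
By the outcome, as a careful person would: the job done as asked, in the order asked, and still so for the second after the job is handed in, with the robot touching nothing.
It also fails if it takes over 118 s, if anything falls off the work surface, if the arm or the gripper's body presses on something with over 40 N, if the wrist force passes 120 N, or if a joint passes its speed limit or range.

## Working session

There is one attempt and no reset: what is moved stays moved. The work goes in short steps, Python scripts to look and compute and a tool call to move; the robot and the scene stay as the last step left them, time stands still between calls to the robot, and variables do not carry over. Pictures are saved under pics/ and viewed, at most 14 in all, crops included, and the job is handed in when it is done.

Besides the shell and the picture viewer there is one more tool, called after "Call:" as name(argument=value, ...), one argument or row to a line, values as JSON. servo_tool: Moves the arm, as the interface text tells. Its arguments: {"type":"object","properties":{"commands":{"type":"array"},"grip":{"type":"number"},"squeeze":{"type":"number"}},"required":["commands"]}

```bash
mkdir -p pics; ls; python3 - <<'E'
from cell import env
import cv2, numpy as np
np.set_printoptions(precision=4,suppress=True)
for n in ["scene","top"]:
    im=env.capture(n); cv2.imwrite(f"pics/{n}0.png",im[:,:,::-1])
    print(n,env.camera_params(n))
print(env.camera_params("wrist"))
print(env.read_state())
E
```

```text
pics
scene {'fx': 596.2459012278181, 'fy': 596.2459012278181, 'cx': 314.98150860030415, 'cy': 245.40831345045095, 'k1': -0.01509740846614619, 'view': array([[ 0.9664,  0.2569, -0.0086, -0.4458],
       [-0.2172,  0.834 ,  0.5072,  0.0711],
       [ 0.1374, -0.4883,  0.8618, -1.1508],
       [ 0.    ,  0.    ,  0.    ,  1.    ]])}
top {'fx': 482.9139958697044, 'fy': 482.9139958697044, 'cx': 320.1495206672557, 'cy': 231.60033638732963, 'k1': 0.01845700486323025, 'view': array([[-0.0081, -1.    , -0.0028,  0.0144],
       [ 0.9972, -0.0083,  0.0737, -0.4708],
       [-0.0737, -0.0022,  0.9973, -1.071 ],
       [ 0.    ,  0.    ,  0.    ,  1.    ]])}
{'fx': 398.829128183809, 'fy': 398.829128183809, 'cx': 315.3384790137722, 'cy': 237.46994111028974, 'k1': -0.058802686157086594, 'mount': array([[ 0.0001,  0.9658,  0.2593,  0.0643],
       [ 1.    , -0.0001, -0.0002, -0.0002],
       [-0.0002,  0.2593, -0.9658,  0.0318],
       [ 0.    ,  0.    ,  0.    ,  1.    ]])}
{'clock': 0.1, 'joint_positions': array([-1.2972,  0.3269, -0.1935,  1.052 ,  0.    ,  1.4366]), 'joint_vel': array([ 0.0019, -0.0009,  0.0023, -0.0013,  0.0003,  0.0006]), 'joint_torque': array([ -0.0004, -44.4242,  26.3036,   0.008 ,  -0.    ,   0.    ]), 'eef_pos': array([ 0.2181, -0.5046,  0.404 ]), 'orientation': array([-3.075 , -0.6358,  0.0002]), 'wrist_force': array([-0.1153,  0.9719,  0.6862]), 'ft_torque': array([ 0.0131,  0.014 , -0.0331]), 'grip_force': 0.0, 'finger_gap': 0.08518056420703758}
```

View pics/top0.png

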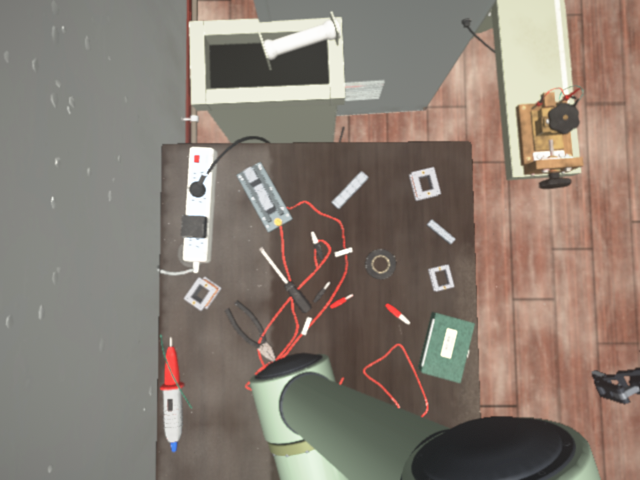

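View pics/scene0.png

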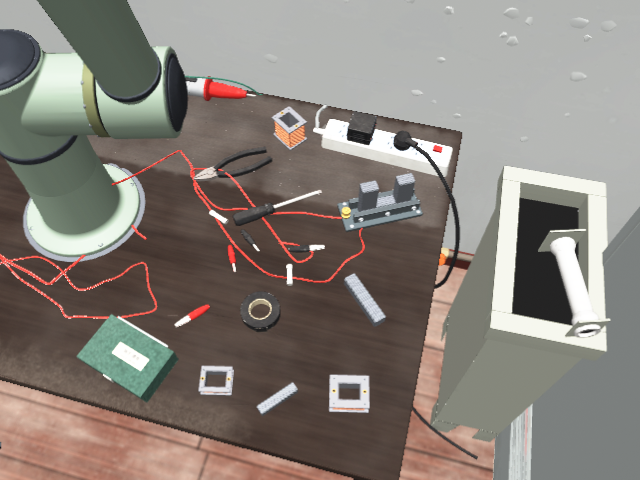

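The top view shows the core centred near (264,195) with its brass post at (278,221). The tall coil is at (203,293), the big flat coil at (424,184), the small coil at (441,278) and the large yoke at (350,189). The bar at (441,232) is the decoy.

```bash
cat > h.py <<'E'
from cell import env
import cv2, numpy as np
from scipy.spatial.transform import Rotation as R
from scipy.optimize import least_squares
np.set_printoptions(precision=4,suppress=True)
F=np.diag([1.,-1,-1])
def cam(n):
    """returns (K,k1,Rcw,center) with CV-style camera axes"""
    p=env.camera_params(n)
    K=np.array([[p['fx'],0,p['cx']],[0,p['fy'],p['cy']],[0,0,1]])
    if n=='wrist':
        s=env.read_state(); T=np.eye(4); T[:3,:3]=R.from_rotvec(s['orientation']).as_matrix(); T[:3,3]=s['eef_pos']
        V=np.linalg.inv(T@p['mount'])
    else: V=p['view']
    return K,p['k1'],F@V[:3,:3],F@V[:3,3]
def proj(c,P):
    K,k,Rm,t=c
    return cv2.projectPoints(np.asarray(P,float).reshape(-1,1,3),cv2.Rodrigues(Rm)[0],t,K,np.array([k,0,0,0.]))[0][:,0]
def unproj(c,uv,z):
    K,k,Rm,t=c
    n=cv2.undistortPoints(np.asarray(uv,float).reshape(-1,1,2),K,np.array([k,0,0,0.]))[:,0]
    d=np.c_[n,np.ones(len(n))]@Rm; o=-Rm.T@t
    return o+d*((z-o[2])/d[:,2])[:,None]
def snap(n,f):
    c=cam(n); im=env.capture(n)[:,:,::-1].copy(); cv2.imwrite(f"pics/{f}.png",im); return c,im
def rel(pos,yaw):
    """shift cm + turn to reach tool-down pose; yaw = world angle of tool x axis; tool x=(c,s,0), z down"""
    s=env.read_state(); R0=R.from_rotvec(s['orientation'])
    best=None
    for y in (yaw,yaw+np.pi):
        x=np.array([np.cos(y),np.sin(y),0]);z=np.array([0,0,-1.]);M=R.from_matrix(np.c_[x,np.cross(z,x),z])
        r=(R0.inv()*M).as_rotvec()
        d=R0.inv().apply(np.array(pos)-s['eef_pos'])*100
        print('shift',d,'turn',r,'j6',s['joint_positions'][5])
E
python3 - <<'E'
from h import *
im=cv2.imread('pics/top0.png'); c=cam('top')
hsv=cv2.cvtColor(im,cv2.COLOR_BGR2HSV)
for n,(x0,y0,x1,y1),z in [('big',(402,160,446,207),.028),('small',(422,258,460,296),.020),('tall',(180,272,225,315),.054),('yoke',(328,168,372,212),.02),('decoy',(424,216,460,248),.02)]:
    m=((hsv[...,1]<60)&(hsv[...,2]>110)).astype(np.uint8); r=np.zeros_like(m); r[y0:y1,x0:x1]=m[y0:y1,x0:x1]
    pts=cv2.findNonZero(r); b=cv2.boxPoints(cv2.minAreaRect(pts)); W=unproj(c,b,z)
    e=np.diff(np.r_[W,W[:1]],axis=0)[:2,:2]; L=np.linalg.norm(e,axis=1); l=e[np.argmax(L)]
    print(n,W.mean(0),L,'yaw long',np.degrees(np.arctan2(l[1],l[0]))%180)
W=unproj(c,[[278,221]],.029);print('post',W)
cr=np.hstack([cv2.resize(im[y:y+66,x:x+66],None,fx=6,fy=6,interpolation=cv2.INTER_CUBIC) for x,y in((232,160),(172,262))])
cv2.imwrite('pics/crop1.png',cr)
s=cv2.imread('pics/scene0.png'); 
E
```

```text
big [ 0.5768 -0.2245  0.028 ] [0.0618 0.0679] yaw long 12.46988721201393
small [ 0.3688 -0.269   0.02  ] [0.0747 0.056 ] yaw long 104.04073065379768
tall [0.3378 0.2662 0.054 ] [0.095  0.0899] yaw long 89.49232559527398
yoke [ 0.5663 -0.0571  0.02  ] [0.1017 0.0253] yaw long 136.41600389696882
decoy [ 0.4689 -0.2607  0.02  ] [0.0184 0.0721] yaw long 49.618135407263594
post [[0.4946 0.1044 0.029 ]]
```

View pics/crop1.png

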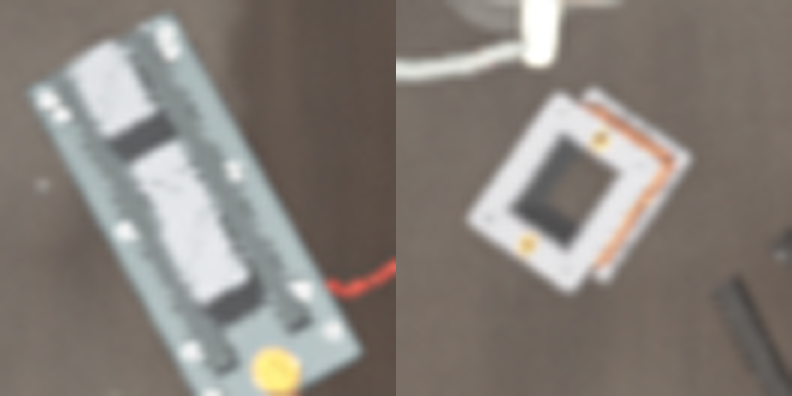

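The crop shows the board and its two limbs along the diagonal, with the post at lower right, and the tall coil centred near (540,190). Next I'll go above the big coil and look from close by.

Call:
servo_tool(
  commands=[22,-5.7,5,0,0,-0.93,22,-5.7,5,0,0,-0.93,22,-5.7,5,0,0,-0.93,22,-5.7,5,0,0,-0.93,22,-5.7,5,0,0,-0.93],
  grip=1,
)

```text
clock: 0.72
eef_pos: [0.3993, -0.3627, 0.3533]
orientation: [-2.452, -1.96, -0.001]
wrist_force: [-1.2, -1.2, 0.6]
finger_gap: 0.0854
grip_force: 0.0
```

Call:
servo_tool(
  commands=[17.8,14.2,5,0,0,-0.93,17.8,14.2,5,0,0,-0.93,17.8,14.2,5,0,0,-0.93,17.8,14.2,5,0,0,-0.93,17.8,14.2,5,0,0,-0.93],
)

```text
clock: 1.35
eef_pos: [0.5785, -0.2221, 0.3029]
orientation: [-1.313, -2.852, -0.001]
wrist_force: [-0.5, -0.6, 0.6]
finger_gap: 0.0857
grip_force: 0.0
```

Call:
servo_tool(
  commands=[0,0,0,0,0,-0.93,0,0,0,0,0,-0.93,0,0,0,0,0,-0.93,0,0,0,0,0,-0.93,0,0,0,0,0,-0.93],
)

```text
clock: 1.98
eef_pos: [0.5765, -0.2248, 0.3041]
orientation: [0.098, -3.139, -0.001]
wrist_force: [0.4, 0.3, 0.4]
finger_gap: 0.0853
grip_force: 0.0
```

Call:
servo_tool(
  commands=[0,0,0,0,0,-0.16,0,0,0,0,0,-0.16,0,0,0,0,0,-0.16,0,0,0,0,0,-0.16,0,0,0,0,0,-0.16],
)

```text
clock: 2.6
eef_pos: [0.5767, -0.2249, 0.3046]
orientation: [0.338, -3.123, -0.0]
wrist_force: [-0.2, -0.0, -0.1]
finger_gap: 0.0851
grip_force: 0.0
```

```bash
python3 - <<'E'
from h import *
c,im=snap('wrist','w1'); s=env.read_state(); print(s['clock'],s['eef_pos'],s['orientation'],s['joint_positions'])
E
```

```text
2.65 [ 0.5768 -0.2249  0.3047] [-0.3381  3.1233 -0.    ] [-0.491   0.5298 -0.1427  0.8983 -0.     -0.7067]
```

View pics/w1.png

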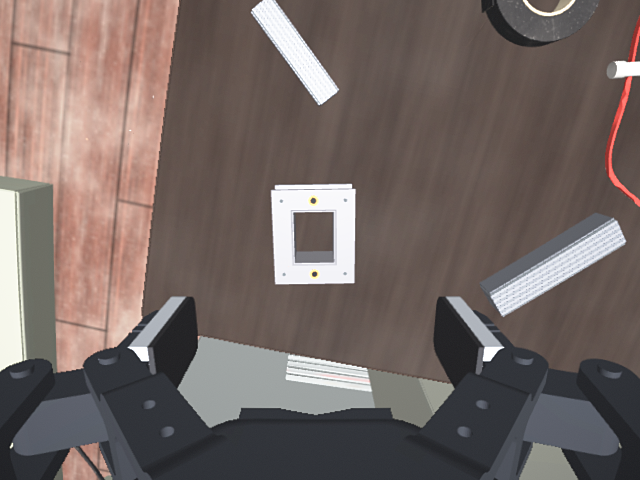

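The wrist view shows the big coil with its long side up the image. The top-flange corners are about (272,190), (354,190), (355,283) and (275,284), so the fingers close across its 52 mm side.

```bash
cat >> h.py <<'E'
def fitrect(c,px,z,sx,sy):
    """px: 4 corners in order around, first edge along local x... sizes known"""
    W=unproj(c,px,z)[:,:2]; loc=np.array([[-1,-1],[1,-1],[1,1],[-1,1]])*np.array([sx,sy])/2
    def f(p):
        cc,ss=np.cos(p[2]),np.sin(p[2]); return ((loc@np.array([[cc,ss],[-ss,cc]])+p[:2])-W).ravel()
    e=W[1]-W[0]; r=least_squares(f,[*W.mean(0),np.arctan2(e[1],e[0])])
    print('fit',r.x,'yawdeg',np.degrees(r.x[2])%180,'res mm',np.abs(r.fun).max()*1000,'sides',np.linalg.norm(np.diff(np.r_[W,W[:1]],axis=0),axis=1)); return r.x
def corners(im,roi,n=4,lo=150,sat=60,dump=None):
    """bright grey blob in roi -> polygon"""
    x0,y0,x1,y1=roi; hsv=cv2.cvtColor(im[y0:y1,x0:x1],cv2.COLOR_BGR2HSV)
    m=((hsv[...,1]<sat)&(hsv[...,2]>lo)).astype(np.uint8)
    m=cv2.morphologyEx(m,cv2.MORPH_OPEN,np.ones((3,3),np.uint8))
    cs,_=cv2.findContours(m,cv2.RETR_CCOMP,cv2.CHAIN_APPROX_NONE)
    out=[]
    for k in cs:
        if cv2.contourArea(k)>200:
            b=cv2.boxPoints(cv2.minAreaRect(k))+[x0,y0]; out.append(b); print('blob',cv2.contourArea(k),b.round(1).tolist())
    return out
E
python3 - <<'E'
from h import *
s=env.read_state(); c=cam('wrist'); im=cv2.imread('pics/w1.png')
corners(im,(255,170,370,300),lo=200)
p=fitrect(c,[(272,284.5),(272,190),(354.5,190),(355.5,283.5)],.028,.062,.052)
corners(im,(255,170,370,300),lo=215)
# hole: top inner edge
corners(im,(255,170,370,300),lo=180)
p=fitrect(c,[(294,265),(293,211),(335,211),(335.5,265)],.028,.035,.027)
rel([p[0],p[1],.19],p[2])
E
```

```text
blob 7867.0 [[271.0, 184.0], [354.0, 184.0], [354.0, 283.0], [271.0, 283.0]]
blob 2138.0 [[291.7, 211.0], [334.0, 210.1], [335.1, 263.0], [292.9, 263.9]]
fit [ 0.5768 -0.2262 -2.9299] yawdeg 12.130761241520418 res mm 52.361967102605824 sides [0.0623 0.0509 0.0616 0.0549]
blob 7831.0 [[272.0, 184.0], [354.0, 184.0], [354.0, 283.0], [272.0, 283.0]]
blob 2212.0 [[290.0, 209.0], [333.9, 208.1], [335.1, 263.0], [291.1, 263.9]]
blob 7907.0 [[271.0, 184.0], [355.0, 184.0], [355.0, 283.0], [271.0, 283.0]]
blob 2120.0 [[292.0, 263.0], [292.0, 211.0], [334.0, 211.0], [334.0, 263.0]]
fit [ 0.5767 -0.2256 -2.896 ] yawdeg 14.073342364296337 res mm 26.445876984519806 sides [0.0356 0.0262 0.0356 0.0269]
shift [ 0.025  -0.0649 11.4694] turn [-0.      0.     -0.0299] j6 -0.7067121988097225
shift [ 0.025  -0.0649 11.4694] turn [0.     0.     3.1117] j6 -0.7067121988097225
```

Call:
servo_tool(
  commands=[0,-0.05,5,0,0,-0.01,0,-0.05,10,0,0,-0.01,0,-0.05,12.5,0,0,-0.01,0,-0.05,13.2,0,0,-0.01,0,-0.05,13.2,0,0,-0.01],
  grip=1,
)

```text
clock: 3.28
eef_pos: [0.5771, -0.2256, 0.173]
orientation: [-0.354, 3.121, -0.0]
wrist_force: [0.4, 0.1, 0.8]
finger_gap: 0.0851
grip_force: 0.0
```

Call:
servo_tool(
  commands=[0,0,0,0,0,0,0,0,0,0,0,0,0,0,0,0,0,0,0,0,0,0,0,0,0,0,0,0,0,0],
  grip=-1,
  squeeze=40,
)

```text
clock: 3.9
eef_pos: [0.5775, -0.2257, 0.1743]
orientation: [-0.354, 3.119, -0.002]
wrist_force: [-1.2, -0.4, 5.7]
finger_gap: 0.0509
grip_force: 41.2
```

Call:
servo_tool(
  commands=[0,0,0,0,0,0,0,0,0,0,0,0,0,0,-2,0,0,0,0,0,-8,0,0,0,0,0,-14,0,0,0],
)

```text
clock: 4.53
eef_pos: [0.5764, -0.2252, 0.3136]
orientation: [0.354, -3.12, -0.002]
wrist_force: [0.6, -1.1, -2.9]
finger_gap: 0.0512
grip_force: 42.9
```

```bash
python3 - <<'E'
from h import *
c=cam('top'); W=unproj(c,[(264.3,197)],.008)[0]; print(W)
y=np.radians(208.8)
rel([W[0]-.08*np.cos(y),W[1]-.08*np.sin(y),.33],y)
E
```

```text
[0.552  0.1375 0.008 ]
shift [-13.452   38.0784  -1.6124] turn [ 0.0014 -0.0012 -0.2765] j6 -0.7178006424019832
shift [-13.452   38.0784  -1.6124] turn [-0.0017 -0.002   2.8651] j6 -0.7178006424019832
```

Call:
servo_tool(
  commands=[-1.3,3.8,-1.6,0,0,0,-2.7,7.6,-1.6,0,0,0,-4,11.4,-1.6,0,0,0,-5.4,15.2,-1.6,0,0,0,-6.7,19,-1.6,0,0,0],
)

```text
clock: 5.15
eef_pos: [0.5993, -0.0239, 0.3287]
orientation: [0.354, -3.121, -0.0]
wrist_force: [0.3, -0.5, -2.3]
finger_gap: 0.0508
grip_force: 42.9
```

Call:
servo_tool(
  commands=[-2,5.8,0,0,0,-0.1,-4,11.6,0,0,0,-0.2,-6,17,0,0,0,-0.277,-6.8,19,0,0,0,-0.277,-6.8,19,0,0,0,-0.277],
)

```text
clock: 5.78
eef_pos: [0.6229, 0.1765, 0.3283]
orientation: [0.785, -3.041, 0.001]
wrist_force: [0.2, -0.5, -1.8]
finger_gap: 0.0511
grip_force: 43.0
```

```bash
sleep 0.1; python3 - <<'E'
from h import *
c,im=snap('wrist','w2'); s=env.read_state(); print(s['clock'],s['eef_pos'],s['orientation'],s['joint_positions'])
E
```

```text
5.825 [0.6229 0.1752 0.3283] [ 0.7823 -3.0416  0.0013] [ 0.1603  0.5594 -0.0262  0.9861 -0.0009 -0.3432]
```

View pics/w2.png

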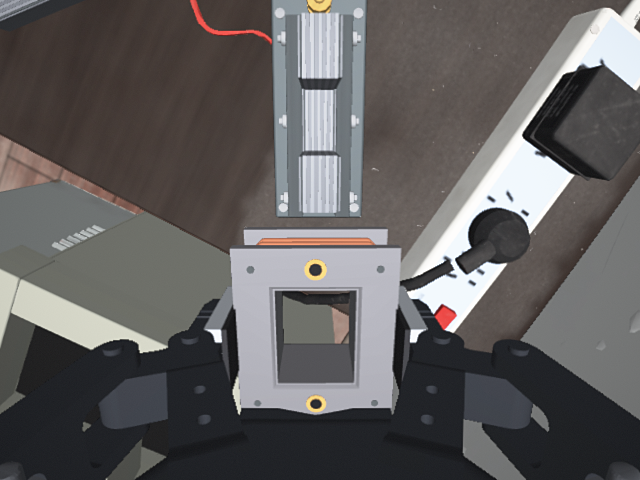

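The held coil's hole is near (315,335). The core is above it, with the post limb at (320,45), the plain limb at (320,183) and the earth post at (319,3). I'll zoom in for corners.

```bash
python3 - <<'E'
import cv2,numpy as np
im=cv2.imread('pics/w2.png')
a=cv2.resize(im[0:225,265:375],None,fx=2.66,fy=2.66,interpolation=cv2.INTER_CUBIC)
b=cv2.resize(im[240:420,225:405],None,fx=2.66,fy=2.66,interpolation=cv2.INTER_CUBIC)
b=cv2.copyMakeBorder(b,0,a.shape[0]-b.shape[0],0,0,cv2.BORDER_CONSTANT)
cv2.imwrite('pics/c2.png',np.hstack([a,b])); print(a.shape,b.shape)
E
```

```text
(598, 293, 3) (598, 479, 3)
```

View pics/c2.png

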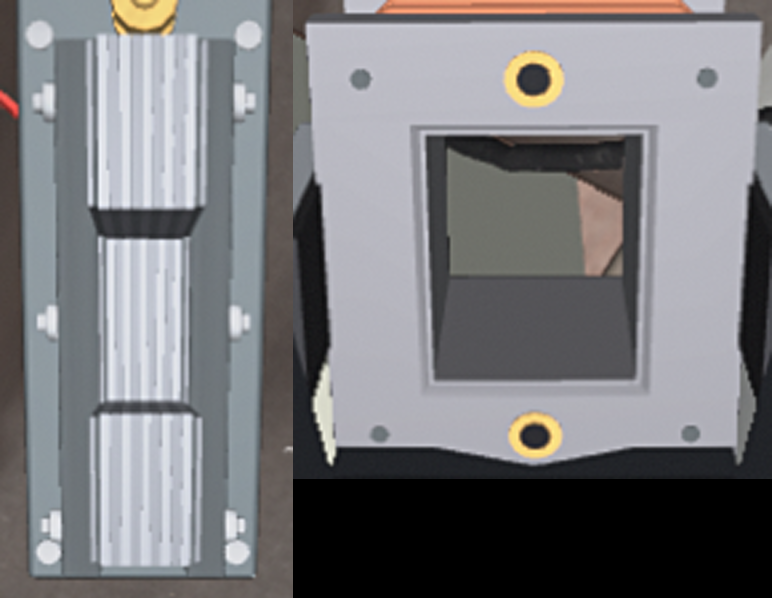

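The crop shows limb tops at crop rows 33–207 (post) and 415–566 (plain), both centred on crop column ~147. The held coil's flange and hole sit squarely between the pads.

```bash
cat >> h.py <<'E'
_f=fitrect
def fitrect(c,px,z,sx,sy):
    W=unproj(c,px,z)[:,:2]; a,b=W[1]-W[0],W[2]-W[1]
    if a[0]*b[1]-a[1]*b[0]<0: px=[px[1],px[0],px[3],px[2]]
    return _f(c,px,z,sx,sy)
def totool(p):
    """world x,y,yaw -> tool frame (cm, cm, rad mod pi; +yaw = az turn)"""
    s=env.read_state(); R0=R.from_rotvec(s['orientation']); d=np.array([p[0],p[1],0])-s['eef_pos']
    v=R0.inv().apply([np.cos(p[2]),np.sin(p[2]),0]); w=R0.inv().apply(d)*100
    a=np.arctan2(v[1],v[0]); a=(a+np.pi/2)%np.pi-np.pi/2
    print('tool frame',w[:2],a); return w[0],w[1],a
E
python3 - <<'E'
from h import *
c=cam('wrist'); s=env.read_state(); ez=s['eef_pos'][2]; print(s['eef_pos'])
A=lambda *q:[(265+x/2.66,y/2.66) for x,y in q]; B=lambda *q:[(225+(x-293)/2.66,240+y/2.66) for x,y in q]
p1=fitrect(c,A((89,207),(86,33),(203,33),(206,207)),.087,.03,.022); totool(p1)
p2=fitrect(c,A((97,566),(91,415),(201,415),(198,566)),.087,.03,.022); totool(p2)
d=p1-p2; print('axis',np.hypot(*d[:2]),np.degrees(np.arctan2(d[1],d[0])))
totool([*((p1+p2)/2)[:2],np.arctan2(d[1],d[0])])
for z in (.146,.15):
  h=fitrect(c,B((333,448),(308,22),(762,22),(739,448)),ez-z,.062,.052); totool(h)
  h=fitrect(c,B((434,380),(427,136),(640,136),(634,380)),ez-z,.035,.027); totool(h)
W=unproj(c,A((20,0),(32,576),(257,576),(270,0)),.008); totool([*((W[1]+W[2])/2)[:2],0])
b=unproj(c,A((33,576),(257,576)),.008); print(b)
E
```

```text
[0.6229 0.1752 0.3283]
fit [0.5276 0.1254 0.5173] yawdeg 29.63768509366995 res mm 0.41779668835476014 sides [0.0301 0.0218 0.0301 0.0212]
tool frame [10.7179  0.256 ] -0.013782751386067105
fit [0.5873 0.1586 0.5122] yawdeg 29.34799849382369 res mm 0.7246184910396081 sides [0.0299 0.0203 0.0299 0.0214]
tool frame [3.8842 0.2887] -0.00872676355176516
axis 0.06833824813415128 -150.87778203684476
tool frame [7.301  0.2723] -0.004786147691259401
fit [0.619  0.1736 0.5053] yawdeg 28.951230006177326 res mm 2.5822521487577355 sides [0.0567 0.0518 0.0567 0.0511]
tool frame [0.3849 0.0678] -0.0018018431973274573
fit [0.6206 0.1742 0.505 ] yawdeg 28.93421285451819 res mm 1.5754091645121537 sides [0.0327 0.0249 0.0327 0.0247]
tool frame [0.2089 0.0467] -0.001504837706628237
fit [0.6209 0.1746 0.5053] yawdeg 28.95127734206754 res mm 1.8260797230433834 sides [0.0587 0.0536 0.0587 0.0529]
tool frame [0.1676 0.0685] -0.0018026693649257908
fit [0.6226 0.1753 0.505 ] yawdeg 28.933999083552255 res mm 0.9048070085202753 sides [0.0339 0.0258 0.0339 0.0255]
tool frame [-0.0145  0.0467] -0.001501106697356036
tool frame [0.5235 0.3239] 0.5034925313807888
[[0.6315 0.148  0.008 ]
 [0.6014 0.2025 0.008 ]]
```

```bash
python3 - <<'E'
from h import *
c=cam('wrist'); s=env.read_state(); ez=s['eef_pos'][2]
B=lambda *q:[(225+(x-293)/2.66,240+y/2.66) for x,y in q]
for z in (.1445,.1465,.1485):
  print(z)
  totool(fitrect(c,B((425,394),(412,126),(655,126),(645,395)),ez-z,.035,.027))
  w=unproj(c,B((308,22),(762,22)),ez-z); print(np.linalg.norm(w[0]-w[1]));a,b,_=totool([*w.mean(0)[:2],0])
E
```

```text
0.1445
fit [0.6202 0.1741 0.5061] yawdeg 28.998317954979953 res mm 0.5086444203626361 sides [0.0356 0.0272 0.0357 0.0277]
tool frame [0.2491 0.053 ] -0.0026236833989150554
0.050416120291482285
tool frame [3.2647 0.0596] 0.5034925313807888
0.1465
fit [0.6212 0.1746 0.5061] yawdeg 28.998125437739542 res mm 0.87770260296402 sides [0.0362 0.0277 0.0363 0.0282]
tool frame [0.1367 0.0531] -0.0026203233373323087
0.05131059469652735
tool frame [3.2057 0.0598] 0.5034925313807888
0.1485
fit [0.6222 0.1752 0.5061] yawdeg 28.998063886964722 res mm 1.2467407585093904 sides [0.0368 0.0281 0.037  0.0287]
tool frame [0.0242 0.0532] -0.002619249073057439
0.05220506910157249
tool frame [3.1467 0.06  ] 0.5034925313807888
```

Call:
servo_tool(
  commands=[4,0.2,0,0,0,0,8,0.2,0,0,0,0,10.6,0.2,2,0,0,0,10.6,0.2,5.3,0,0,0,10.6,0.2,5.3,0,0,0],
)

```text
clock: 6.45
eef_pos: [0.5279, 0.1239, 0.274]
orientation: [0.776, -3.039, -0.0]
wrist_force: [0.6, -0.2, -2.1]
finger_gap: 0.0507
grip_force: 43.0
```

```bash
python3 - <<'E'
from h import *
c,im=snap('wrist','w3'); s=env.read_state(); print(s['clock'],s['eef_pos'],s['orientation'])
b=cv2.resize(im[200:440,200:430],None,fx=2.5,fy=2.5,interpolation=cv2.INTER_CUBIC);cv2.imwrite('pics/c3.png',b)
E
```

```text
6.5 [0.529  0.1244 0.2755] [ 0.7779 -3.0415  0.0001]
```

View pics/c3.png

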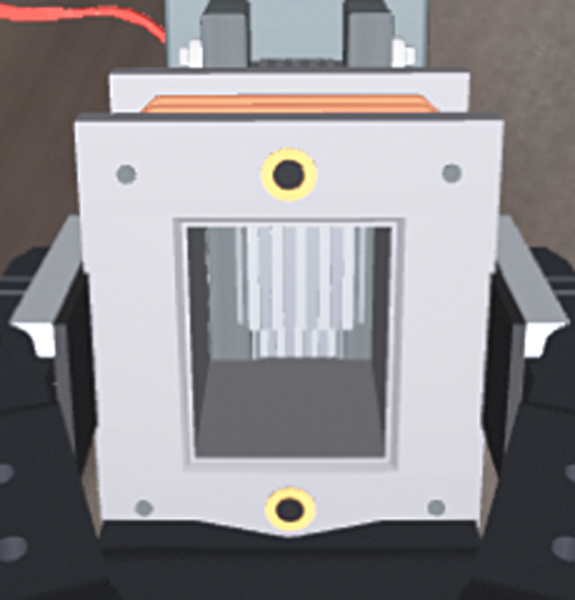

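The limb shows through the coil's hole, spanning crop columns ~238–362 with its inner edge at row ~325. It sits slightly right of the hole's centre.

```bash
python3 - <<'E'
from h import *
c=cam('wrist')
B=lambda *q:[(200+x/2.5,200+y/2.5) for x,y in q]
w=unproj(c,B((238,322),(362,322),(246,328),(355,328)),.086); print(np.linalg.norm(w[0]-w[1]))
for k in w: totool([k[0],k[1],0])
totool([.5277,.1253,.512])
ez=env.read_state()['eef_pos'][2]
totool(fitrect(c,B((185,467),(176,219),(404,219),(396,467)),ez-.1465,.035,.027))
E
```

```text
0.021680060064153468
tool frame [-1.7308 -0.8535] 0.5007534497571156
tool frame [-1.7316  1.3145] 0.5007534497571156
tool frame [-1.8471 -0.715 ] 0.5007534497571156
tool frame [-1.8479  1.1942] 0.5007534497571156
tool frame [0.0083 0.1299] -0.011247686953110403
fit [0.5268 0.1239 0.5023] yawdeg 28.77682951380176 res mm 0.6795789534771168 sides [0.0356 0.0282 0.0356 0.0281]
tool frame [0.1568 0.0496] -0.0014980900512551187
```

Call:
servo_tool(
  commands=[-0.2,0.15,0,0,0,-0.008,-0.2,0.15,0.5,0,0,-0.008,-0.2,0.15,1,0,0,-0.008,-0.2,0.15,1.5,0,0,-0.008,-0.2,0.15,2,0,0,-0.008],
)

```text
clock: 7.12
eef_pos: [0.5303, 0.1281, 0.2552]
orientation: [0.794, -3.039, -0.0]
wrist_force: [0.2, 0.2, -2.7]
finger_gap: 0.0511
grip_force: 43.0
```

Call:
servo_tool(
  commands=[0,0,0.8,0,0,0,0,0,1.6,0,0,0,0,0,2.4,0,0,0,0,0,3.2,0,0,0,0,0,4,0,0,0],
)

```text
clock: 7.75
eef_pos: [0.5304, 0.1281, 0.2151]
orientation: [0.794, -3.039, -0.0]
wrist_force: [-0.5, 0.3, -3.5]
finger_gap: 0.0506
grip_force: 43.0
```

Call:
servo_tool(
  commands=[0,0,0.3,0,0,0,0,0,0.6,0,0,0,0,0,0.9,0,0,0,0,0,1.1,0,0,0,0,0,1.1,0,0,0],
)

```text
clock: 8.38
eef_pos: [0.5304, 0.1281, 0.2047]
orientation: [0.794, -3.04, 0.0]
wrist_force: [-0.7, 1.2, -2.5]
finger_gap: 0.0508
grip_force: 43.0
```

Call:
servo_tool(
  commands=[0,0,0,0,0,0,0,0,0,0,0,0,0,0,0,0,0,0,0,0,0,0,0,0,0,0,0,0,0,0],
  grip=1,
)

```text
clock: 9.0
eef_pos: [0.5304, 0.1281, 0.2047]
orientation: [-0.794, 3.039, 0.0]
wrist_force: [0.8, 0.0, 0.2]
finger_gap: 0.0855
grip_force: 0.0
```

Call:
servo_tool(
  commands=[0,0,-3,0,0,0,0,0,-8,0,0,0,3,-2.4,-12,0,0,0,8,-6.4,-12.5,0,0,0,12.5,-10,-12.5,0,0,0],
)

```text
clock: 9.62
eef_pos: [0.4699, -0.0215, 0.3308]
orientation: [-0.796, 3.037, -0.002]
wrist_force: [0.2, -1.8, -0.4]
finger_gap: 0.0855
grip_force: 0.0
```

Call:
servo_tool(
  commands=[4,-3.4,0,0,0,0.05,8,-6.7,0,0,0,0.1,12.5,-10,0,0,0,0.2,17,-13.5,0,0,0,0.26,20.9,-16.8,0,0,0,0.26],
)

```text
clock: 10.25
eef_pos: [0.3691, -0.2707, 0.3299]
orientation: [-0.392, 3.117, -0.001]
wrist_force: [0.9, -0.4, 0.0]
finger_gap: 0.0855
grip_force: 0.0
```

```bash
python3 - <<'E'
from h import *
c,im=snap('wrist','w4'); s=env.read_state(); print(s['clock'],s['eef_pos'],s['orientation'],s['joint_positions'])
c2,im2=snap('scene','s4')
b=cv2.resize(im2[150:260,310:450],None,fx=4,fy=4,interpolation=cv2.INTER_CUBIC)
cv2.imwrite('pics/c4.png',np.vstack([im[:,:560],b[:440]])[:920:1] if 0 else cv2.resize(np.hstack([cv2.copyMakeBorder(b,0,40,0,0,cv2.BORDER_CONSTANT),im]),None,fx=.66,fy=.66))
E
```

```text
10.3 [ 0.3682 -0.2755  0.3302] [ 0.3839 -3.1167  0.0089] [-0.8019  0.2301 -0.5334  0.8036 -0.0045 -1.047 ]
```

View pics/c4.png

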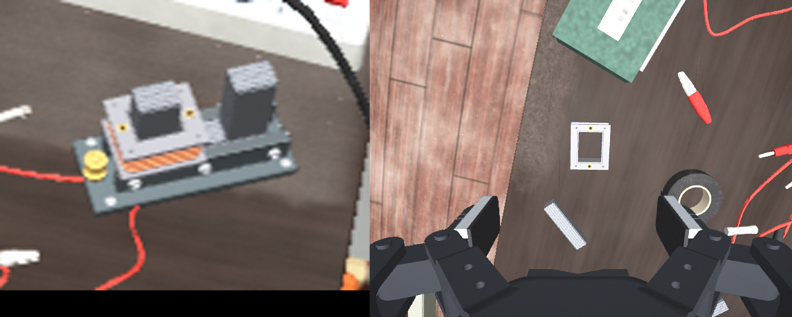

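The scene crop shows the big coil seated low on the post limb. The small coil is at about (333,221) in the wrist image, with its long side up the image.

```bash
python3 - <<'E'
from h import *
c=cam('wrist'); im=cv2.imread('pics/w4.png'); s=env.read_state(); print(s['eef_pos'])
for b in corners(im,(290,170,380,270),lo=190):
    L=np.linalg.norm(b[1]-b[0]); M=np.linalg.norm(b[2]-b[1])
    q=b if L>M else np.roll(b,-1,axis=0)
    big=max(L,M)>50
    totool(fitrect(c,[tuple(k) for k in q],.02,*((.05,.042) if big else (.035,.027))))
rel([.369,-.269,.19],np.radians(194))
E
```

```text
[ 0.3691 -0.2731  0.33  ]
blob 1102.0 [[334.0, 186.0], [364.0, 186.0], [364.0, 256.0], [334.0, 256.0]]
blob 1041.5 [[303.9, 256.0], [305.0, 184.8], [332.2, 185.3], [331.1, 256.4]]
fit [ 0.3599 -0.2515 -2.8808] yawdeg 14.94124201917748 res mm 10.412972679153503 sides [0.0513 0.021  0.0512 0.022 ]
tool frame [0.3643 2.4117] -0.016256495679923155
fit [ 0.365  -0.273   0.2307] yawdeg 13.219131470381493 res mm 11.454651473429834 sides [0.0521 0.0199 0.0521 0.019 ]
tool frame [0.388  0.1994] 0.013799879910398882
shift [-0.0933  0.4387 14.0027] turn [-0.0029  0.      0.0002] j6 -1.0421756181859128
shift [-0.0933  0.4387 14.0027] turn [-0.0001 -0.0045 -3.1414] j6 -1.0421756181859128
```

Call:
servo_tool(
  commands=[0.2,0.6,3,0,0,0,0.3,1.2,6,0,0,0,0.3,1.2,6,0,0,0,0.3,1.2,6,0,0,0,0.3,1.2,6,0,0,0],
)

```text
clock: 10.98
eef_pos: [0.3651, -0.2586, 0.2709]
orientation: [-0.394, 3.115, -0.003]
wrist_force: [-0.3, -0.4, 0.9]
finger_gap: 0.0854
grip_force: 0.0
```

```bash
python3 - <<'E'
from h import *
c,im=snap('wrist','w5'); s=env.read_state(); print(s['clock'],s['eef_pos'],s['orientation'])
g=cv2.cvtColor(im,cv2.COLOR_BGR2HSV); m=((g[...,1]<60)&(g[...,2]>185)).astype(np.uint8); m[:, :250]=0;m[:,380:]=0;m[320:]=0;m[:120]=0
n,l,st,_=cv2.connectedComponentsWithStats(m); print(st[st[:,4]>150])
b=cv2.resize(im[100:340,200:430],None,fx=2.5,fy=2.5,interpolation=cv2.INTER_CUBIC);cv2.imwrite('pics/c5.png',b)
E
```

```text
11.025 [ 0.365  -0.2586  0.2708] [-0.3937  3.1154 -0.0029]
[[     0      0    640    480 303438]
 [   283    199     70      6    261]
 [   280    204     76     85   3501]]
```

View pics/c5.png

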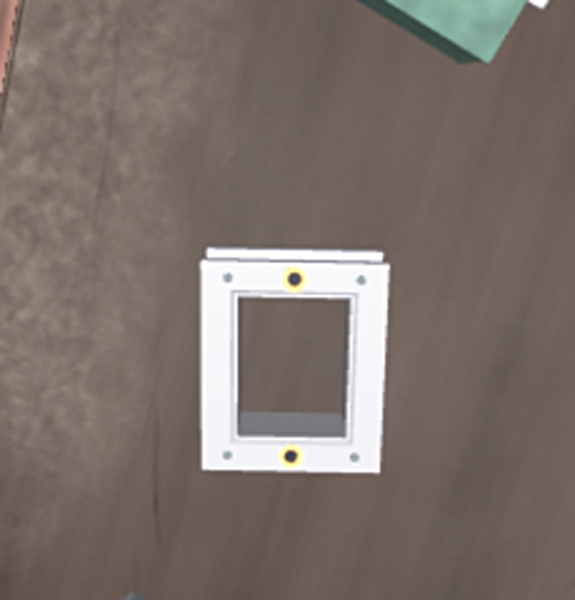

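The coil's top-flange corners in the crop are (200,260), (389,264), (380,473) and (201,470).

```bash
python3 - <<'E'
from h import *
c=cam('wrist'); B=lambda *q:[(200+x/2.5,100+y/2.5) for x,y in q]
print(env.read_state()['eef_pos'])
totool(fitrect(c,B((201,470),(200,261),(389,264),(380,473)),.02,.05,.042))
totool(fitrect(c,B((234,440),(234,294),(353,295),(349,439)),.02,.035,.027))
E
```

```text
[ 0.365  -0.2586  0.2708]
fit [ 0.3636 -0.2585  0.2347] yawdeg 13.446178822819236 res mm 0.1175820448318654 sides [0.0499 0.0422 0.0499 0.0421]
tool frame [0.1624 0.0999] 0.016748672185608715
fit [ 0.3632 -0.2586  0.2443] yawdeg 13.9961040698008 res mm 0.3860262975101669 sides [0.0348 0.0268 0.0343 0.0267]
tool frame [0.1998 0.1   ] 0.007150677487503199
```

Call:
servo_tool(
  commands=[0.17,0.07,3,0,0,0.013,0.17,0.07,6,0,0,0.013,0.17,0.07,8.5,0,0,0.013,0.17,0.07,9.4,0,0,0.013,0.17,0.07,9.4,0,0,0.013],
)

```text
clock: 11.65
eef_pos: [0.3626, -0.2581, 0.1758]
orientation: [0.373, -3.119, -0.0]
wrist_force: [0.4, -0.7, -0.2]
finger_gap: 0.0849
grip_force: 0.0
```

Call:
servo_tool(
  commands=[0,0,0,0,0,0,0,0,0,0,0,0,0,0,0,0,0,0,0,0,0,0,0,0,0,0,0,0,0,0],
  grip=-1,
  squeeze=35,
)

```text
clock: 12.28
eef_pos: [0.3628, -0.2582, 0.1766]
orientation: [-0.373, 3.118, -0.002]
wrist_force: [-0.8, 0.8, 6.2]
finger_gap: 0.0409
grip_force: 34.5
```

Call:
servo_tool(
  commands=[0,0,0,0,0,0,0,0,-1,0,0,0,0,0,-5,0,0,0,0,0,-10,0,0,0,0,0,-15,0,0,0],
)

```text
clock: 12.9
eef_pos: [0.3622, -0.2576, 0.3277]
orientation: [0.373, -3.119, -0.0]
wrist_force: [1.7, -0.7, -0.8]
finger_gap: 0.0404
grip_force: 35.9
```

```bash
python3 - <<'E'
from h import *
y=np.radians(209.2)
rel([.5277+.0,.1255,.33],y)
rel([.5277-.107*np.cos(y),.1255-.107*np.sin(y),.33],y)
E
```

```text
shift [-25.1241  33.3225  -0.2303] turn [ 0.0001 -0.0001 -0.2715] j6 -1.0227625161083462
shift [-25.1241  33.3225  -0.2303] turn [-0.0001 -0.0001  2.8701] j6 -1.0227625161083462
shift [-35.4323  36.1917  -0.2311] turn [ 0.0001 -0.0001 -0.2715] j6 -1.0227625161083462
shift [-35.4323  36.1917  -0.2311] turn [-0.0001 -0.0001  2.8701] j6 -1.0227625161083462
```

Call:
servo_tool(
  commands=[-2.5,3.3,0,0,0,0,-5,6.7,0,0,0,0,-7.6,10,0,0,0,0,-10.1,13.4,0,0,0,0,-12.7,16.7,0,0,0,0],
)

```text
clock: 13.52
eef_pos: [0.4466, -0.0642, 0.3263]
orientation: [-0.373, 3.119, -0.0]
wrist_force: [0.4, -0.4, -0.9]
finger_gap: 0.0408
grip_force: 35.9
```

Call:
servo_tool(
  commands=[-3.5,4.6,0,0,0,-0.1,-7,9.2,0,0,0,-0.2,-10.5,13.8,0,0,0,-0.273,-12.7,16.75,0,0,0,-0.273,-12.7,16.75,0,0,0,-0.273],
)

```text
clock: 14.15
eef_pos: [0.5308, 0.1293, 0.3261]
orientation: [-0.8, 3.037, 0.0]
wrist_force: [-0.4, -0.5, -1.3]
finger_gap: 0.0406
grip_force: 35.9
```

Call:
servo_tool(
  commands=[0,0,2,0,0,0,0,0,4,0,0,0,0,0,5,0,0,0,0,0,5,0,0,0,0,0,5,0,0,0],
)

```text
clock: 14.78
eef_pos: [0.5307, 0.1268, 0.2765]
orientation: [-0.793, 3.039, -0.0]
wrist_force: [0.6, -0.4, -1.0]
finger_gap: 0.0408
grip_force: 35.8
```

```bash
python3 - <<'E'
from h import *
c,im=snap('wrist','w6'); s=env.read_state(); print(s['clock'],s['eef_pos'],s['orientation'])
rel([.5303,.1278,.25],np.radians(209.3))
b=cv2.resize(im[200:440,200:430],None,fx=2.5,fy=2.5,interpolation=cv2.INTER_CUBIC);cv2.imwrite('pics/c6.png',b)
E
```

```text
14.825 [0.5308 0.1269 0.2765] [-0.7935  3.0384 -0.0004]
shift [-0.0018  0.103   2.6538] turn [-0.0006  0.0012 -0.0005] j6 -0.41151780983361586
shift [-0.0018  0.103   2.6538] turn [0.0019 0.0009 3.1411] j6 -0.41151780983361586
```

View pics/c6.png

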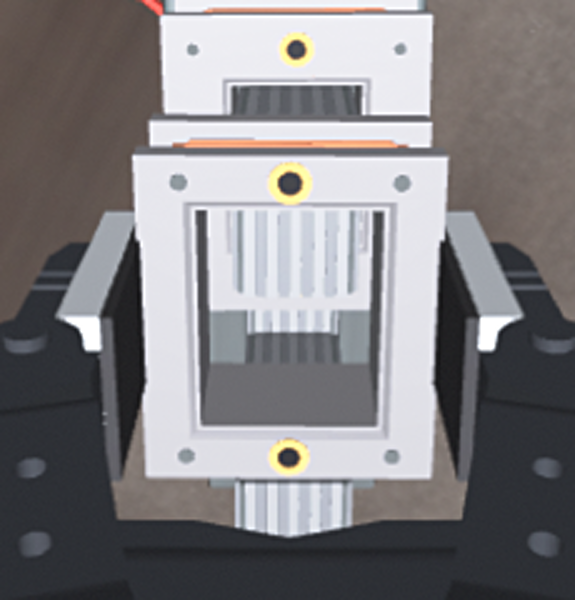

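The limb top spans columns 232–356 and its inner edge is at row ~296. It sits inside the small coil's hole, with the big coil below.

```bash
python3 - <<'E'
from h import *
c=cam('wrist');s=env.read_state(); ez=s['eef_pos'][2]
B=lambda *q:[(200+x/2.5,200+y/2.5) for x,y in q]
for k in unproj(c,B((232,292),(356,292),(294,297)),.086): totool([k[0],k[1],0])
for z in (.155,.157): totool(fitrect(c,B((195,435),(185,203),(395,203),(388,435)),ez-z,.035,.027));totool(fitrect(c,B((147,478),(133,156),(447,156),(435,478)),ez-z,.05,.042))
E
```

```text
tool frame [-1.1829 -0.9461] 0.5109219853028182
tool frame [-1.1822  1.2172] 0.5109219853028182
tool frame [-1.2776  0.1357] 0.5109219853028182
fit [0.5299 0.1271 0.5152] yawdeg 29.52112658367926 res mm 0.4169957774141364 sides [0.0352 0.0274 0.0352 0.0277]
tool frame [0.0993 0.0725] -0.004319271810116376
fit [0.5302 0.1272 0.5132] yawdeg 29.40364827524913 res mm 0.7747416517940864 sides [0.049  0.0415 0.049  0.0409]
tool frame [0.0645 0.0691] -0.0022688874295671013
fit [0.5308 0.1276 0.5152] yawdeg 29.52106882309807 res mm 0.7548098590485913 sides [0.0358 0.0278 0.0358 0.0281]
tool frame [-0.0072  0.073 ] -0.0043182636972582955
fit [0.5312 0.1277 0.5132] yawdeg 29.403763033386802 res mm 0.26586952357271487 sides [0.0498 0.0422 0.0498 0.0415]
tool frame [-0.0426  0.0694] -0.0022708903379893286
```

Call:
servo_tool(
  commands=[0.12,0.07,0.5,0,0,0,0.12,0.07,1,0,0,0,0.12,0.07,1.5,0,0,0,0.12,0.07,2,0,0,0,0.12,0.07,2.5,0,0,0],
)

```text
clock: 15.45
eef_pos: [0.529, 0.1271, 0.2502]
orientation: [0.794, -3.039, -0.0]
wrist_force: [-0.1, -0.3, -0.6]
finger_gap: 0.0409
grip_force: 35.9
```

Call:
servo_tool(
  commands=[0,0,0.5,0,0,0,0,0,1,0,0,0,0,0,1.4,0,0,0,0,0,1.65,0,0,0,0,0,1.65,0,0,0],
)

```text
clock: 16.08
eef_pos: [0.5288, 0.1271, 0.2347]
orientation: [0.794, -3.039, 0.0]
wrist_force: [-1.9, 0.3, 4.3]
finger_gap: 0.0407
grip_force: 36.3
```

Call:
servo_tool(
  commands=[0,0,0,0,0,0,0,0,0,0,0,0,0,0,0,0,0,0,0,0,0,0,0,0,0,0,0,0,0,0],
  grip=1,
)

```text
clock: 16.7
eef_pos: [0.529, 0.1271, 0.2342]
orientation: [0.794, -3.04, -0.0]
wrist_force: [0.1, -0.3, -0.6]
finger_gap: 0.0854
grip_force: 0.0
```

Call:
servo_tool(
  commands=[0,0,-2,0,0,0,0,0,-6,0,0,0,0,0,-10,0,0,0,0,0,-10,0,0,0,0,0,-10,0,0,0],
)

```text
clock: 17.32
eef_pos: [0.5287, 0.1271, 0.3337]
orientation: [0.794, -3.039, -0.0]
wrist_force: [-0.1, 0.2, -1.4]
finger_gap: 0.0851
grip_force: 0.0
```

```bash
python3 - <<'E'
from h import *
c=cam('top'); B=lambda *q:[(172+(x-396)/6,262+y/6) for x,y in q]
p=fitrect(c,B((467,218),(558,92),(650,170),(572,295)),.054,.056,.046)
rel([p[0],p[1],.33],p[2])
E
```

```text
fit [0.335  0.2713 2.5206] yawdeg 144.41863270359593 res mm 3.4269282003431822 sides [0.055  0.047  0.0521 0.0437]
shift [ 9.8406 22.0571  0.3771] turn [-0.0001 -0.0005  1.1322] j6 -0.41110064614548186
shift [ 9.8406 22.0571  0.3771] turn [ 0.0006 -0.0001 -2.0094] j6 -0.41110064614548186
```

Call:
servo_tool(
  commands=[2.2,5,0,0,0,0.17,4.4,10,0,0,0,0.34,6.6,15,0,0,0,0.52,8.6,19.4,0,0,0,0.7,9.8,22.1,0,0,0,0.87],
)

```text
clock: 17.95
eef_pos: [0.3328, 0.2724, 0.3327]
orientation: [-0.566, -3.087, 0.003]
wrist_force: [0.9, 0.6, -0.4]
finger_gap: 0.0853
grip_force: 0.0
```

Call:
servo_tool(
  commands=[0,0,0,0,0,0.15,0,0,0,0,0,0.26,0,0,0,0,0,0.26,0,0,0,0,0,0.26,0,0,0,0,0,0.26],
)

```text
clock: 18.58
eef_pos: [0.3354, 0.2717, 0.3338]
orientation: [-0.956, -2.992, 0.001]
wrist_force: [-0.1, -0.3, -0.5]
finger_gap: 0.0855
grip_force: 0.0
```

```bash
python3 - <<'E'
from h import *
c,im=snap('wrist','w7'); s=env.read_state(); print(s['clock'],s['eef_pos'],s['orientation'],s['joint_positions'])
E
```

```text
18.625 [0.3354 0.2718 0.3339] [-0.9559 -2.9923  0.0006] [ 0.5096  0.1776 -0.591   0.8028  0.      1.128 ]
```

View pics/w7.png

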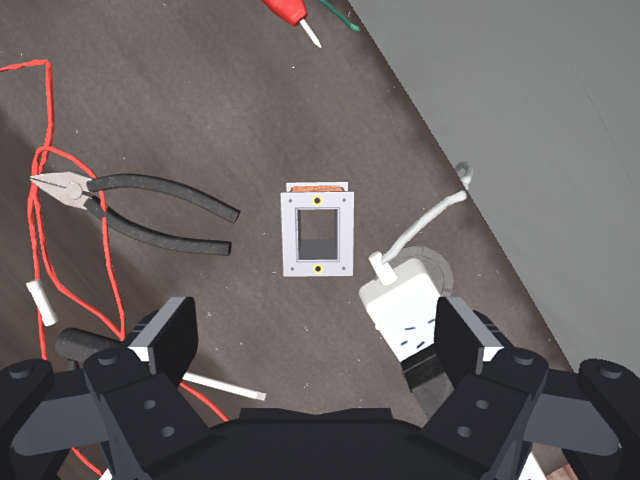

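The tall coil's top-flange corners are about (281,193), (355,192), (353,276) and (283,277). The power strip's near corner at (360,290) is close by, so I'll go down with the fingers only part open.

```bash
python3 - <<'E'
from h import *
c=cam('wrist'); im=cv2.imread('pics/w7.png')
corners(im,(265,170,362,290),lo=170)
totool(fitrect(c,[(283,277),(281,193),(355,192.5),(353,276.5)],.054,.056,.046))
totool(fitrect(c,[(298,262),(296,208),(338,207.5),(338,261.5)],.054,.035,.027))
E
```

```text
blob 5997.0 [[280.0, 182.0], [353.0, 182.0], [353.0, 276.0], [280.0, 276.0]]
blob 2126.0 [[296.0, 208.0], [338.0, 208.0], [338.0, 260.0], [296.0, 260.0]]
fit [ 0.3352  0.2728 -0.6142] yawdeg 144.80712535093102 res mm 0.21570917500246534 sides [0.0559 0.0463 0.0559 0.0463]
tool frame [0.0645 0.0848] -0.0041971453900302436
fit [ 0.3347  0.2728 -0.6013] yawdeg 145.5487545699006 res mm 0.5828664524153426 sides [0.0359 0.0262 0.0359 0.0265]
tool frame [0.1104 0.0532] -0.017141016141438925
```

Call:
servo_tool(
  commands=[0,0,2,0,0,0,0,0,4,0,0,0,0,0,5,0,0,0,0,0,5,0,0,0,0,0,5,0,0,0],
  grip=0.45,
)

```text
clock: 19.25
eef_pos: [0.3357, 0.2721, 0.2847]
orientation: [0.956, 2.992, 0.001]
wrist_force: [0.2, -0.4, -0.5]
finger_gap: 0.0618
grip_force: 0.0
```

Call:
servo_tool(
  commands=[0.08,0.06,2.5,0,0,-0.008,0.08,0.06,5,0,0,-0.008,0.08,0.06,7,0,0,-0.008,0.08,0.06,8,0,0,-0.008,0.08,0.06,8,0,0,-0.008],
)

```text
clock: 19.88
eef_pos: [0.3352, 0.2729, 0.2042]
orientation: [-0.944, -2.996, 0.0]
wrist_force: [-0.3, 0.3, -0.6]
finger_gap: 0.0622
grip_force: 0.0
```

Call:
servo_tool(
  commands=[0,0,0,0,0,0,0,0,0,0,0,0,0,0,0,0,0,0,0,0,0,0,0,0,0,0,0,0,0,0],
  grip=-1,
  squeeze=45,
)

```text
clock: 20.5
eef_pos: [0.3355, 0.273, 0.2051]
orientation: [0.944, 2.995, 0.002]
wrist_force: [-1.8, 0.1, 7.0]
finger_gap: 0.0449
grip_force: 45.7
```

Call:
servo_tool(
  commands=[0,0,0,0,0,0,0,0,-1,0,0,0,0,0,-5,0,0,0,0,0,-10,0,0,0,0,0,-14.5,0,0,0],
)

```text
clock: 21.12
eef_pos: [0.3348, 0.2727, 0.3513]
orientation: [0.945, 2.996, 0.001]
wrist_force: [1.0, 1.2, -3.2]
finger_gap: 0.0449
grip_force: 47.1
```

```bash
python3 - <<'E'
from h import *
y=np.radians(209.3); rel([.529+.068*.872,.1271+.068*.4894,.36],y)
E
```

```text
shift [-27.2079   5.338   -0.8645] turn [ 0.0004  0.0004 -1.1222] j6 1.123021317669777
shift [-27.2079   5.338   -0.8645] turn [ 0.0004 -0.0004  2.0194] j6 1.123021317669777
```

Call:
servo_tool(
  commands=[-5.5,1.1,-0.5,0,0,-0.15,-11,2.2,-0.9,0,0,-0.3,-16.5,3.3,-0.9,0,0,-0.48,-22,4.3,-0.9,0,0,-0.65,-27.2,5.3,-0.9,0,0,-0.82],
)

```text
clock: 21.75
eef_pos: [0.5896, 0.1592, 0.3585]
orientation: [0.336, -3.123, -0.0]
wrist_force: [0.1, 0.5, -2.4]
finger_gap: 0.0444
grip_force: 47.1
```

Call:
servo_tool(
  commands=[0,0,0,0,0,-0.15,0,0,0,0,0,-0.3,0,0,2,0,0,-0.302,0,0,5,0,0,-0.302,0,0,5.8,0,0,-0.302],
)

```text
clock: 22.38
eef_pos: [0.5872, 0.1601, 0.2984]
orientation: [0.793, -3.035, -0.001]
wrist_force: [0.6, 0.3, -2.6]
finger_gap: 0.0445
grip_force: 47.2
```

Call:
servo_tool(
  commands=[0,0,0,0,0,0,0,0,0,0,0,0,0,0,0,0,0,0,0,0,0,0,0,0,0,0,0,0,0,0],
)

```text
clock: 23.0
eef_pos: [0.5884, 0.1603, 0.3005]
orientation: [-0.794, 3.039, -0.0]
wrist_force: [-0.2, -0.5, -2.5]
finger_gap: 0.0443
grip_force: 47.2
```

```bash
python3 - <<'E'
from h import *
c,im=snap('wrist','w8'); s=env.read_state(); print(s['clock'],s['eef_pos'],s['orientation'])
rel([.529+.068*.872,.1271+.068*.4894,.30],np.radians(209.3))
cv2.imwrite('pics/c8.png',cv2.resize(im[100:440,180:450],None,fx=1.76,fy=1.76,interpolation=cv2.INTER_CUBIC))
E
```

```text
23.05 [0.5884 0.1603 0.3004] [-0.7943  3.0393 -0.    ]
shift [0.0009 0.012  0.0378] turn [-0.0001  0.0002 -0.0002] j6 -0.36625255417340147
shift [0.0009 0.012  0.0378] turn [0.0004 0.0001 3.1414] j6 -0.36625255417340147
```

View pics/c8.png

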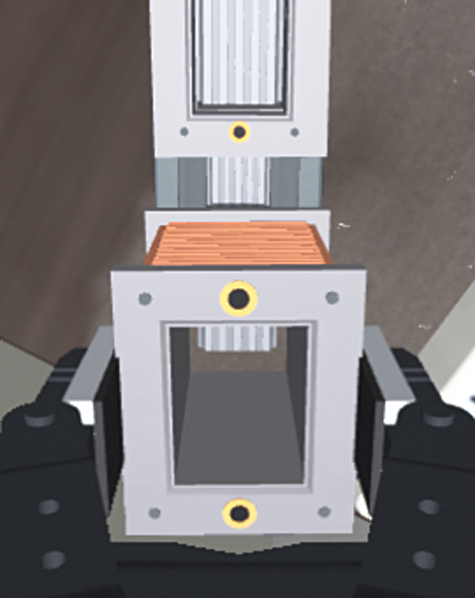

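Through the hole the plain limb spans crop columns ~199–277, with its far edge at row ~350. It looks centred. I'll check the x position.

```bash
python3 - <<'E'
from h import *
c=cam('wrist');s=env.read_state(); ez=s['eef_pos'][2]
B=lambda *q:[(180+x/1.76,100+y/1.76) for x,y in q]
for k in unproj(c,B((199,347),(277,347),(238,352)),.086): totool([k[0],k[1],0])
for z in (.151,.153): totool(fitrect(c,B((170,490),(163,321),(318,321),(310,490)),ez-z,.035,.027));totool(fitrect(c,B((126,535),(111,269),(366,268),(352,535)),ez-z,.056,.046))
totool(fitrect(c,B((189,107),(183,-30),(296,-30),(290,107)),.0865,.03,.022))
E
```

```text
tool frame [-1.2992 -1.0683] 0.5112248154207149
tool frame [-1.2986  1.1219] 0.5112248154207149
tool frame [-1.4504  0.0268] 0.5112248154207149
fit [0.5864 0.16   0.5102] yawdeg 29.234325861763743 res mm 0.5692833754906146 sides [0.0354 0.0274 0.0354 0.0281]
tool frame [0.1927 0.0722] 0.0009895592528588182
fit [0.5868 0.1599 0.5134] yawdeg 29.41672272552653 res mm 0.32896813576496764 sides [0.0558 0.0453 0.056  0.0453]
tool frame [0.1631 0.0441] -0.002193866641632347
fit [0.5873 0.1605 0.5102] yawdeg 29.23413080776162 res mm 0.9201150670577474 sides [0.036  0.0279 0.036  0.0286]
tool frame [0.0847 0.0728] 0.0009929635874970089
fit [0.5877 0.1604 0.5134] yawdeg 29.416723781085327 res mm 0.44302259144823886 sides [0.0568 0.0461 0.0569 0.0461]
tool frame [0.0545 0.0442] -0.002193885064609269
fit [0.527  0.1266 0.5116] yawdeg 29.314859801163593 res mm 3.3066785998855237 sides [0.0333 0.0258 0.0333 0.0277]
tool frame [7.0073 0.0639] -0.0004160231831082939
```

Call:
servo_tool(
  commands=[0,-0.02,0.5,0,0,0,0,-0.02,1,0,0,0,0,-0.02,1.5,0,0,0,0,-0.02,2,0,0,0,0,-0.02,2.5,0,0,0],
)

```text
clock: 23.68
eef_pos: [0.5884, 0.1601, 0.2747]
orientation: [0.794, -3.039, -0.0]
wrist_force: [-0.1, -0.4, -1.8]
finger_gap: 0.0447
grip_force: 47.2
```

Call:
servo_tool(
  commands=[0,0,0.7,0,0,0,0,0,1.5,0,0,0,0,0,2.3,0,0,0,0,0,3.1,0,0,0,0,0,3.5,0,0,0],
)

```text
clock: 24.3
eef_pos: [0.5882, 0.1601, 0.2394]
orientation: [0.794, -3.039, -0.0]
wrist_force: [0.5, 0.4, -3.1]
finger_gap: 0.0445
grip_force: 47.2
```

Call:
servo_tool(
  commands=[0,0,0.2,0,0,0,0,0,0.4,0,0,0,0,0,0.6,0,0,0,0,0,0.6,0,0,0,0,0,0.6,0,0,0],
)

```text
clock: 24.92
eef_pos: [0.5886, 0.1601, 0.2353]
orientation: [-0.794, 3.038, -0.0]
wrist_force: [-3.2, -0.7, 5.4]
finger_gap: 0.0446
grip_force: 47.8
```

Call:
servo_tool(
  commands=[0,0,0,0,0,0,0,0,0,0,0,0,0,0,0,0,0,0,0,0,0,0,0,0,0,0,0,0,0,0],
  grip=0.5,
)

```text
clock: 25.55
eef_pos: [0.5884, 0.1601, 0.2341]
orientation: [0.794, -3.039, -0.0]
wrist_force: [-0.4, -0.8, -0.0]
finger_gap: 0.0643
grip_force: 0.0
```

Call:
servo_tool(
  commands=[0,0,-2,0,0,0,0,0,-6,0,0,0,0,0,-10,0,0,0,0,0,-10,0,0,0,0,0,-10,0,0,0],
)

```text
clock: 26.18
eef_pos: [0.5882, 0.1601, 0.3338]
orientation: [0.794, -3.039, -0.0]
wrist_force: [0.1, -0.2, -0.6]
finger_gap: 0.0636
grip_force: 0.0
```

```bash
python3 - <<'E'
from h import *
rel([.5663,-.0571,.30],np.radians(136.4))
E
```

```text
shift [ 12.5311 -17.8698   3.3823] turn [-0.0001 -0.0004  1.2722] j6 -0.3665474746663998
shift [ 12.5311 -17.8698   3.3823] turn [ 0.0004 -0.0001 -1.8694] j6 -0.3665474746663998
```

Call:
servo_tool(
  commands=[2.5,-3.6,0,0,0,0.17,5,-7.1,0,0,0,0.34,7.5,-10.7,0,0,0,0.51,10,-14.3,0,0,0,0.68,12.5,-17.9,0,0,0,0.85],
  grip=0.5,
)

```text
clock: 26.8
eef_pos: [0.5661, -0.0584, 0.3324]
orientation: [-0.538, -3.092, -0.0]
wrist_force: [0.0, -0.4, -0.4]
finger_gap: 0.0642
grip_force: 0.0
```

Call:
servo_tool(
  commands=[0,0,1.5,0,0,0.15,0,0,3.4,0,0,0.3,0,0,3.4,0,0,0.42,0,0,3.4,0,0,0.42,0,0,3.4,0,0,0.42],
)

```text
clock: 27.42
eef_pos: [0.5668, -0.0571, 0.2996]
orientation: [-1.161, -2.918, 0.0]
wrist_force: [0.5, -0.1, 0.8]
finger_gap: 0.0638
grip_force: 0.0
```

```bash
python3 - <<'E'
from h import *
c,im=snap('wrist','w9'); s=env.read_state(); print(s['clock'],s['eef_pos'],s['orientation'])
c2,im2=snap('scene','s9')
b=cv2.resize(im2[140:250,330:450],None,fx=3,fy=3,interpolation=cv2.INTER_CUBIC)
b=cv2.copyMakeBorder(b,0,480-b.shape[0],0,0,cv2.BORDER_CONSTANT)
cv2.imwrite('pics/c9.png',np.hstack([im[:,140:500],b]))
E
```

```text
27.475 [ 0.5669 -0.0571  0.2999] [-1.1612 -2.9186  0.0002]
```

View pics/c9.png

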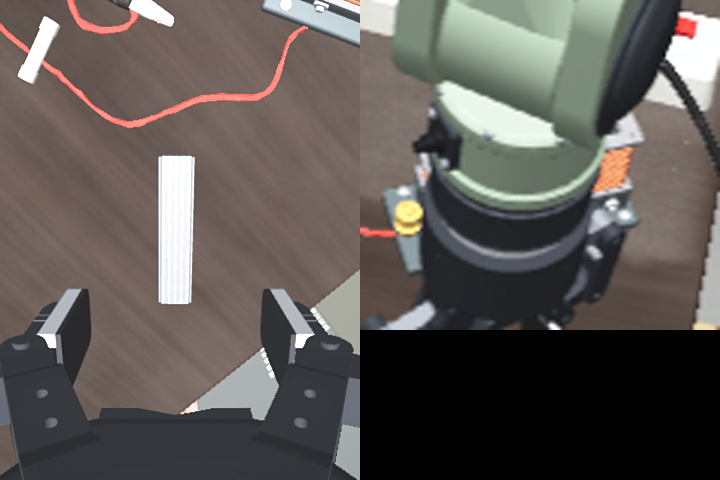

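The large yoke has corners at about (299,155), (334,155), (331,303) and (299,303) in the wrist image. The scene view of the core is hidden by the arm.

```bash
python3 - <<'E'
from h import *
c=cam('wrist'); im=cv2.imread('pics/w9.png'); 
print([b.tolist() for b in corners(im,(270,130,360,330),lo=170)])
totool(fitrect(c,[(299,303),(299,155.5),(334,155.5),(331,303)],.02,.098,.022))
E
```

```text
blob 4886.0 [[295.0, 302.9], [298.4, 155.3], [334.2, 156.1], [330.8, 303.7]]
[[[295.0258140563965, 302.8642272949219], [298.38048934936523, 155.25865173339844], [334.18017578125, 156.07228088378906], [330.8255043029785, 303.6778564453125]]]
fit [ 0.5646 -0.0559 -0.7667] yawdeg 136.07170743389474 res mm 0.3792544535898834 sides [0.0977 0.0216 0.0977 0.0214]
tool frame [ 0.254  -0.0739] 0.009014241393617617
```

Call:
servo_tool(
  commands=[0.18,-0.1,3,0,0,0.008,0.18,-0.1,6,0,0,0.008,0.18,-0.1,9,0,0,0.008,0.18,-0.1,11.5,0,0,0.008,0.18,-0.1,11.5,0,0,0.008],
)

```text
clock: 28.15
eef_pos: [0.5639, -0.0563, 0.1836]
orientation: [-1.173, -2.91, 0.001]
wrist_force: [0.3, 0.6, 0.2]
finger_gap: 0.0641
grip_force: 0.0
```

Call:
servo_tool(
  commands=[0,0,0,0,0,0,0,0,0,0,0,0,0,0,0,0,0,0,0,0,0,0,0,0,0,0,0,0,0,0],
  grip=-1,
  squeeze=60,
)

```text
clock: 28.78
eef_pos: [0.5657, -0.0567, 0.1868]
orientation: [1.174, 2.911, 0.001]
wrist_force: [-0.7, 0.6, 6.2]
finger_gap: 0.02
grip_force: 59.1
```

Call:
servo_tool(
  commands=[0,0,0,0,0,0,0,0,0,0,0,0,0,0,-2,0,0,0,0,0,-7,0,0,0,0,0,-13,0,0,0],
)

```text
clock: 29.4
eef_pos: [0.564, -0.0565, 0.3154]
orientation: [-1.174, -2.91, 0.001]
wrist_force: [1.6, 0.4, -4.0]
finger_gap: 0.0196
grip_force: 59.7
```

```bash
python3 - <<'E'
from h import *
y=np.radians(209.3); 
# look position 8.5cm beyond core centre along -toolx
rel([.5575+.12*.872,.1425+.12*.4894,.33],y); rel([.5585,.1435,.31],y)
E
```

```text
shift [10.8186 25.3622 -1.475 ] turn [ 0.0003 -0.0037 -1.2781] j6 0.5367855496159998
shift [10.8186 25.3622 -1.475 ] turn [-0.004  -0.0003  1.8634] j6 0.5367855496159998
shift [14.2713 14.0178  0.5555] turn [ 0.0003 -0.0037 -1.2781] j6 0.5367855496159998
shift [14.2713 14.0178  0.5555] turn [-0.004  -0.0003  1.8634] j6 0.5367855496159998
```

Call:
servo_tool(
  commands=[2,4,-2,0,0,-0.17,4.5,8.5,-4,0,0,-0.34,7,13,-6.5,0,0,-0.51,9.4,17.5,-6.5,0,0,-0.68,11.8,22,-6.5,0,0,-0.85],
)

```text
clock: 30.02
eef_pos: [0.6326, 0.1852, 0.3806]
orientation: [-0.14, 3.138, -0.0]
wrist_force: [0.3, -0.0, -5.0]
finger_gap: 0.0198
grip_force: 59.8
```

Call:
servo_tool(
  commands=[0,0,0,0,0,-0.17,0,0,0,0,0,-0.34,0,0,0,0,0,-0.428,0,0,0,0,0,-0.428,0,0,0,0,0,-0.428],
)

```text
clock: 30.65
eef_pos: [0.6325, 0.1835, 0.38]
orientation: [0.792, -3.039, -0.0]
wrist_force: [-0.3, -0.7, -3.9]
finger_gap: 0.0201
grip_force: 59.9
```

Call:
servo_tool(
  commands=[0,0,0,0,0,0,0,0,0,0,0,0,0,0,0,0,0,0,0,0,0,0,0,0,0,0,0,0,0,0],
)

```text
clock: 31.28
eef_pos: [0.6327, 0.1836, 0.3802]
orientation: [-0.794, 3.039, 0.0]
wrist_force: [0.6, -0.3, -3.7]
finger_gap: 0.0195
grip_force: 59.9
```

```bash
python3 - <<'E'
from h import *
c,im=snap('wrist','w10'); s=env.read_state(); print(s['clock'],s['eef_pos'],s['orientation'])
c2,im2=snap('scene','s10')
a=cv2.resize(im[0:400,230:400],None,fx=1.5,fy=1.5,interpolation=cv2.INTER_CUBIC)
b=cv2.resize(im2[140:250,330:450],None,fx=4,fy=4,interpolation=cv2.INTER_CUBIC)
b=cv2.copyMakeBorder(b,0,a.shape[0]-b.shape[0],0,0,cv2.BORDER_CONSTANT)
cv2.imwrite('pics/c10.png',np.hstack([a,b])); print(a.shape)
E
```

```text
31.325 [0.6327 0.1836 0.3802] [ 0.7942 -3.0395 -0.    ]
(600, 255, 3)
```

View pics/c10.png

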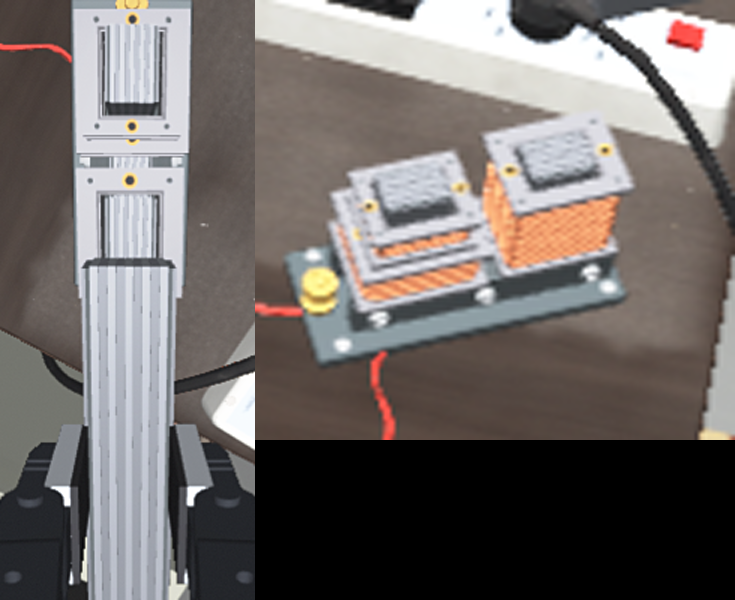

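The crop shows all three coils seated. The post limb is at crop (131,62), the plain limb at (130,225) and the yoke's front edge is at row ~266. I've used up my picture views, so from here I'll measure numerically.

```bash
python3 - <<'E'
from h import *
im=cv2.imread('pics/w10.png'); g=cv2.cvtColor(im,cv2.COLOR_BGR2GRAY).astype(float)
def prof(r0,r1,c0,c1): print('rows',r0,r1,'cols from',c0,g[r0:r1,c0:c1].mean(0).round().astype(int).tolist())
prof(28,58,288,348); prof(140,168,288,348); prof(185,195,280,350); prof(220,240,280,350)
print('post rows 5..', g[5:80,308:326].mean(1).round().astype(int).tolist())
print('plain rows 110..', g[110:190,308:326].mean(1).round().astype(int).tolist())
E
```

```text
rows 28 58 cols from 288 [218, 218, 218, 218, 219, 221, 221, 166, 165, 177, 99, 93, 205, 166, 122, 205, 231, 229, 205, 202, 201, 197, 229, 229, 226, 186, 201, 203, 210, 229, 226, 210, 203, 203, 206, 218, 229, 222, 199, 202, 200, 209, 229, 231, 200, 135, 172, 176, 92, 69, 158, 181, 159, 200, 222, 220, 219, 219, 219, 219]
rows 140 168 cols from 288 [219, 219, 219, 219, 220, 220, 196, 163, 201, 99, 56, 90, 178, 179, 137, 205, 231, 226, 192, 200, 204, 218, 228, 225, 198, 200, 200, 205, 228, 226, 211, 201, 199, 200, 223, 228, 222, 195, 200, 203, 214, 230, 221, 148, 154, 192, 99, 78, 146, 181, 167, 214, 222, 219, 219, 219, 219, 219, 218, 219]
rows 185 195 cols from 280 [109, 131, 176, 217, 203, 196, 188, 123, 117, 148, 228, 224, 222, 222, 220, 192, 193, 194, 195, 194, 191, 185, 224, 223, 222, 223, 219, 186, 193, 195, 195, 194, 195, 204, 224, 223, 223, 221, 194, 178, 194, 195, 195, 190, 186, 224, 223, 222, 223, 218, 186, 193, 194, 194, 194, 188, 180, 223, 223, 222, 224, 215, 146, 120, 138, 183, 195, 201, 215, 216]
rows 220 240 cols from 280 [88, 88, 87, 86, 110, 179, 187, 161, 121, 127, 173
[... 390 characters left out ...]
210, 210, 211, 210, 211, 211, 209, 208, 208, 209, 210, 210, 210, 211, 212, 212, 212, 213, 211, 212, 213, 212, 212, 213, 213, 213, 214, 214, 214, 214, 214, 214, 215, 216, 216, 215, 215, 215, 216, 215, 215, 215, 215, 216, 217, 219, 215, 142, 61, 55, 59, 60, 60, 58, 55, 84, 167, 194, 195]
plain rows 110.. [211, 215, 220, 221, 221, 222, 220, 205, 185, 176, 173, 177, 191, 214, 223, 224, 214, 173, 174, 189, 199, 213, 213, 214, 214, 213, 213, 214, 213, 212, 213, 212, 214, 213, 212, 211, 212, 213, 213, 213, 213, 213, 213, 212, 212, 212, 211, 212, 212, 212, 211, 211, 211, 211, 211, 210, 209, 209, 209, 210, 214, 187, 102, 78, 80, 79, 78, 124, 206, 208, 205, 204, 204, 204, 202, 202, 202, 202, 201, 201]
```

```bash
python3 - <<'E'
from h import *
c=cam('wrist'); s=env.read_state(); ez=s['eef_pos'][2]; R0=R.from_rotvec(s['orientation'])
T=lambda uv,z: R0.inv().apply(unproj(c,[uv],z)[0]-s['eef_pos'])[:2]*100
print('post flat L/R',T((302.5,43),.088),T((332.3,43),.088)); print('post sil',T((299.4,43),.0855),T((335.5,43),.0855))
print('plain flat',T((302.5,154),.088),T((330.6,154),.088)); print('plain sil',T((299.4,154),.0855),T((333.6,154),.0855))
print('post outer flat x4.65',T((317,15.2),.088),'post inner x1.9',T((317,68.3),.0855),'inner flat',T((317,67.5),.088))
print('plain inner flat -2.15',T((317,130.5),.088),'plain in -1.9',T((317,126.7),.0855))
for z in (.166,.167,.168): print('yoke top',z,T((289.4,190),ez-z),T((341.6,190),ez-z),T((289.9,230),ez-z),T((340.9,230),ez-z),'front top',T((315,177.3),ez-z),'front bottom',T((315,171.5),ez-z-.02))
g=cv2.cvtColor(cv2.imread('pics/w10.png'),cv2.COLOR_BGR2GRAY)
# yoke side lines far/near for yaw
for r in (200,250,280,330,380):
    print(r,[int(v) for v in g[r-3:r+3,286:296].mean(0)],[int(v) for v in g[r-3:r+3,334:346].mean(0)])
E
```

```text
post flat L/R [11.8634 -0.7488] [11.8641  1.0558]
post sil [11.9141 -0.9459] [11.915   1.2613]
plain flat [ 5.2169 -0.794 ] [5.2173 1.0085]
plain sil [ 5.2035 -1.0028] [5.204  1.2122]
post outer flat x4.65 [13.4322  0.1278] post inner x1.9 [10.442   0.1316] inner flat [10.4522  0.1306]
plain inner flat -2.15 [6.6833 0.1345] plain in -1.9 [6.92   0.1352]
yoke top 0.166 [ 4.7029 -0.8447] [4.7032 0.9185] [ 3.3113 -0.8498] [3.3116 0.9173] front top [5.1304 0.02  ] front bottom [5.1297 0.0181]
yoke top 0.167 [ 4.6886 -0.8513] [4.6889 0.9251] [ 3.2866 -0.8564] [3.2869 0.9239] front top [5.1192 0.0199] front bottom [5.12  0.018]
yoke top 0.168 [ 4.6743 -0.8578] [4.6746 0.9317] [ 3.2619 -0.863 ] [3.2622 0.9305] front top [5.1081 0.0198] front bottom [5.1103 0.0179]
200 [189, 133, 117, 144, 225, 223, 220, 221, 215, 171] [191, 190, 195, 220, 220, 220, 223, 210, 127, 119, 142, 194]
250 [186, 177, 123, 118, 145, 214, 213, 211, 211, 206] [176, 175, 211, 211, 210, 212, 203, 143, 120, 137, 184, 178]
280 [148, 177, 153, 121, 128, 174, 207, 206, 206, 201] [171, 170, 205, 206, 205, 203, 173, 123, 128, 158, 177, 151]
330 [26, 23, 24, 61, 126, 132, 182, 199, 197, 198] [171, 198, 198, 198, 194, 169, 126, 113, 45, 20, 23, 24]
380 [230, 229, 134, 156, 143, 120, 123, 192, 194, 191] [192, 192, 192, 190, 166, 120, 128, 150, 148, 147, 171, 165]
```

Call:
servo_tool(
  commands=[3,0.1,0,0,0,0.005,6.5,0.1,1,0,0,0.005,8.55,0.1,4,0,0,0.005,8.55,0.1,7.5,0,0,0.005,8.55,0.1,8.5,0,0,0.005],
)

```text
clock: 32.0
eef_pos: [0.5566, 0.1424, 0.2935]
orientation: [0.785, -3.038, -0.001]
wrist_force: [0.6, 0.8, -2.5]
finger_gap: 0.0199
grip_force: 59.9
```

Call:
servo_tool(
  commands=[0,0,0,0,0,0,0,0,0,0,0,0,0,0,0,0,0,0,0,0,0,0,0,0,0,0,0,0,0,0],
)

```text
clock: 32.62
eef_pos: [0.5577, 0.1427, 0.2955]
orientation: [-0.787, 3.041, -0.0]
wrist_force: [-0.0, -0.4, -4.2]
finger_gap: 0.0198
grip_force: 59.9
```

```bash
python3 - <<'E'
from h import *
s=env.read_state(); print(s['eef_pos'],s['orientation'])
# expected target from previous pose (.6327,.1836,.3802)
R0=R.from_rotvec([.7942,-3.0395,0]); print(np.array([.6327,.1836,.3802])+R0.apply([.0855,.001,.085]), np.degrees(2*np.arctan2(-3.0395,.7942)), np.degrees(2*np.arctan2(s['orientation'][1],s['orientation'][0])))
E
```

```text
[0.5577 0.1427 0.2955] [-0.7866  3.041  -0.    ]
[0.5576 0.1426 0.2952] -150.71282893576603 209.00530004154723
```

Call:
servo_tool(
  commands=[0,0,0.6,0,0,0,0,0,1.2,0,0,0,0,0,1.6,0,0,0,0,0,1.9,0,0,0,0,0,1.9,0,0,0],
)

```text
clock: 33.25
eef_pos: [0.5575, 0.1427, 0.2758]
orientation: [0.786, -3.041, -0.0]
wrist_force: [0.8, 0.5, -3.3]
finger_gap: 0.0199
grip_force: 60.0
```

Call:
servo_tool(
  commands=[0,0,0.1,0,0,0,0,0,0.15,0,0,0,0,0,0.15,0,0,0,0,0,0.15,0,0,0,0,0,0.15,0,0,0],
)

```text
clock: 33.88
eef_pos: [0.5577, 0.1427, 0.2749]
orientation: [-0.787, 3.041, -0.0]
wrist_force: [-0.3, -0.5, -1.8]
finger_gap: 0.0195
grip_force: 60.1
```

Call:
servo_tool(
  commands=[0,0,0.05,0,0,0,0,0,0.1,0,0,0,0,0,0.1,0,0,0,0,0,0.1,0,0,0,0,0,0.1,0,0,0],
)

```text
clock: 34.5
eef_pos: [0.5576, 0.1427, 0.2748]
orientation: [-0.786, 3.041, -0.0]
wrist_force: [-3.7, -1.2, 6.9]
finger_gap: 0.02
grip_force: 61.1
```

Call:
servo_tool(
  commands=[0,0,0,0,0,0,0,0,0,0,0,0,0,0,0,0,0,0,0,0,0,0,0,0,0,0,0,0,0,0],
  grip=0.2,
)

```text
clock: 35.12
eef_pos: [0.5576, 0.1427, 0.2736]
orientation: [0.787, -3.041, 0.0]
wrist_force: [0.9, 0.8, -0.3]
finger_gap: 0.0514
grip_force: 0.0
```

Call:
servo_tool(
  commands=[0,0,-2,0,0,0,0,0,-5,0,0,0,0,0,-8,0,0,0,-4,0,-10,0,0,0,-6,0,-10,0,0,0],
)

```text
clock: 35.75
eef_pos: [0.6118, 0.1725, 0.3761]
orientation: [-0.786, 3.037, -0.001]
wrist_force: [-0.0, -0.8, -0.7]
finger_gap: 0.0511
grip_force: 0.0
```

Call:
servo_tool(
  commands=[0,0,0,0,0,0,0,0,0,0,0,0,0,0,0,0,0,0,0,0,0,0,0,0,0,0,0,0,0,0],
)

```text
clock: 36.38
eef_pos: [0.6099, 0.1716, 0.3738]
orientation: [-0.786, 3.042, 0.0]
wrist_force: [-0.2, -0.5, 0.7]
finger_gap: 0.0513
grip_force: 0.0
```

```bash
python3 - <<'E'
from h import *
c,im=snap('wrist','w11'); s=env.read_state(); print(s['clock'],s['eef_pos'],s['orientation'])
# predicted pixel position of yoke corners if perfect (core est. centre .5575,.142 yaw 209.1)
t=np.radians(209.1); ux=np.array([np.cos(t),np.sin(t),0]); uy=np.array([-np.sin(t),np.cos(t),0])
ctr=np.array([.5575,.1425,0])
print('pred yoke top corners',proj(c,[ctr+a*.049*ux+b*.011*uy+[0,0,.108] for a,b in((1,1),(1,-1),(-1,-1),(-1,1))]).round(1).tolist())
print('board corners',proj(c,[ctr+a*.076*ux+b*.032*uy+[0,0,.008] for a,b in((1,1),(1,-1),(-1,-1),(-1,1))]).round(1).tolist())
g=cv2.cvtColor(im,cv2.COLOR_BGR2GRAY).astype(float)
for r in (40,60,90,110,130,150,170,190,205):
    print(r,g[r-2:r+3,285:350].mean(0).round().astype(int).tolist())
print('col 0..',g[0:260,312:324].mean(1).round().astype(int).tolist())
E
```

```text
36.425 [0.6099 0.1717 0.3738] [-0.7864  3.0415  0.    ]
pred yoke top corners [[294.4, 51.6], [334.6, 51.5], [333.1, 226.0], [296.6, 226.0]]
board corners [[273.5, 39.8], [355.9, 39.6], [352.2, 229.7], [278.0, 229.9]]
40 [179, 179, 179, 180, 179, 180, 179, 179, 180, 179, 179, 180, 179, 179, 180, 180, 180, 179, 180, 178, 161, 208, 232, 231, 231, 232, 214, 200, 201, 207, 204, 205, 209, 208, 207, 214, 231, 232, 232, 232, 224, 188, 173, 181, 182, 182, 182, 183, 182, 183, 182, 182, 183, 182, 182, 183, 183, 182, 182, 183, 183, 183, 183, 183, 183]
60 [232, 232, 232, 232, 232, 233, 234, 236, 194, 185, 196, 224, 184, 130, 193, 243, 242, 240, 204, 220, 221, 227, 240, 241, 239, 211, 221, 221, 221, 225, 241, 240, 233, 221, 221, 219, 223, 241, 241, 234, 209, 221, 212, 214, 241, 243, 233, 167, 161, 212, 213, 190, 191, 186, 205, 231, 234, 233, 233, 233, 233, 232, 232, 232, 232]
90 [233, 233, 233, 233, 233, 233, 234, 236, 198, 166, 239, 194, 225, 134, 168, 247, 243, 240, 217, 222, 221, 211, 241, 242, 241, 232, 222, 222, 222, 227, 242, 241, 232, 222, 222, 221, 224, 242, 239, 223, 222, 222, 219, 224, 
[... 2679 characters left out ...]
 228, 228, 228, 228, 228, 228, 228, 227, 228, 228, 227, 228, 227, 228, 227, 227, 227, 227, 227, 227, 227, 227, 227, 227, 227, 227, 226, 226, 226, 226, 226, 226, 226, 226, 226, 225, 225, 226, 227, 226, 226, 226, 226, 226, 226, 226, 225, 225, 225, 225, 225, 225, 225, 225, 225, 224, 223, 222, 222, 224, 224, 223, 223, 223, 223, 223, 222, 222, 222, 222, 222, 222, 222, 221, 221, 221, 221, 221, 221, 220, 220, 220, 220, 220, 220, 219, 219, 219, 219, 219, 219, 218, 218, 218, 216, 216, 219, 219, 219, 217, 216, 217, 218, 195, 212, 224, 228, 227, 186, 157, 154, 155, 173, 213, 231, 226, 226, 227, 130, 102, 105, 106, 106, 107, 107, 107, 107, 107, 105, 106, 107, 107, 107, 107, 107, 107, 105, 105, 106, 108]
```

```bash
python3 - <<'E'
from h import *
im=cv2.imread('pics/w11.png'); g=cv2.cvtColor(im,cv2.COLOR_BGR2GRAY).astype(int)
for r in range(20,64,2): print(r,g[r,286:346:2].tolist())
print()
for r in range(212,236,2): print(r,g[r,286:346:2].tolist())
E
```

```text
20 [71, 70, 70, 70, 69, 70, 71, 71, 73, 74, 74, 74, 75, 76, 74, 72, 151, 155, 126, 75, 76, 75, 75, 76, 73, 74, 74, 74, 75, 78]
22 [71, 70, 71, 71, 71, 71, 73, 73, 75, 75, 76, 75, 76, 76, 75, 102, 153, 150, 82, 76, 76, 76, 75, 73, 75, 75, 73, 76, 77, 79]
24 [71, 70, 70, 71, 71, 72, 73, 74, 74, 76, 76, 75, 75, 73, 69, 120, 152, 141, 75, 76, 77, 75, 73, 72, 74, 74, 75, 77, 78, 79]
26 [72, 70, 71, 69, 71, 74, 74, 73, 74, 75, 75, 74, 77, 122, 181, 200, 192, 121, 69, 77, 76, 73, 73, 72, 74, 75, 77, 78, 78, 79]
28 [70, 70, 70, 70, 73, 72, 75, 75, 75, 75, 73, 80, 213, 234, 231, 231, 234, 234, 179, 68, 74, 72, 72, 73, 76, 76, 76, 78, 79, 79]
30 [69, 69, 69, 68, 72, 70, 71, 71, 74, 72, 73, 216, 232, 229, 229, 232, 229, 227, 233, 187, 66, 71, 70, 71, 74, 73, 75, 77, 78, 77]
32 [133, 133, 133, 134, 134, 133, 135, 134, 135, 133, 164, 232, 230, 226, 229, 225, 221, 227, 229, 232, 135, 132, 133, 133, 132, 132, 131, 131, 129, 129]
34 [182, 180, 180, 181, 181, 181, 182, 181, 183, 180, 236, 230, 228, 216, 232, 227, 227, 214, 229, 231, 204, 183, 184, 184, 183, 184, 184, 184, 184, 184]
36 [179, 179, 178,
[... 3293 characters left out ...]
 228, 236, 234, 231, 222, 224, 224, 223, 223, 223, 223, 223, 223, 224, 224, 223, 223]
228 [224, 226, 225, 226, 223, 223, 224, 223, 224, 223, 223, 223, 226, 236, 126, 93, 216, 234, 222, 222, 223, 223, 222, 223, 222, 222, 224, 219, 195, 223]
230 [224, 198, 123, 194, 224, 222, 223, 222, 223, 222, 222, 222, 229, 236, 56, 62, 140, 237, 221, 222, 223, 221, 222, 222, 222, 222, 223, 130, 150, 224]
232 [223, 223, 183, 224, 222, 222, 222, 223, 222, 221, 223, 222, 225, 236, 92, 75, 196, 234, 221, 222, 223, 222, 222, 222, 222, 222, 224, 220, 225, 223]
234 [222, 222, 223, 223, 222, 222, 222, 222, 222, 222, 222, 222, 222, 232, 236, 236, 236, 223, 222, 222, 223, 222, 222, 222, 222, 222, 222, 223, 223, 223]
```

```bash
python3 - <<'E'
from h import *
c=cam('wrist'); s=env.read_state(); R0=R.from_rotvec(s['orientation'])
T=lambda uv,z: R0.inv().apply(unproj(c,[uv],z)[0]-s['eef_pos'])[:2]*100
im=cv2.imread('pics/w11.png'); h=cv2.cvtColor(im,cv2.COLOR_BGR2HSV)
m=((h[...,1]>90)&(h[...,0]>15)&(h[...,0]<38)).astype(np.uint8); n,l,st,ce=cv2.connectedComponentsWithStats(m)
for a,b in zip(st,ce):
    if 30<a[4]<5000: print(a,b)
print('post',T((316.3,36.3),.029),'yoke front top',T((316,49.5),.1075),'rear',T((316,223),.1075))
print('yoke sides',[T(q,.108) for q in ((298.8,60),(332,60),(300.2,190),(330.6,190))])
w=env.camera_params('top'); ct,it=snap('top','t11'); 
E
```

```text
[305  26  22  18 327] [315.5994  35.3456]
[311 226   9   9  43] [315.3256 229.9767]
post [13.3792  0.0968] yoke front top [11.007   0.0647] rear [1.2693 0.0697]
yoke sides [array([10.4556, -0.8785]), array([10.4558,  0.9425]), array([ 3.2735, -0.8619]), array([3.2738, 0.9284])]
```

The numbers show the yoke lying flat across both limbs, in line to about 0.5 mm. It sits about 2 mm too far toward the earth post, so I'll regrip it and shift it back.

Call:
servo_tool(
  commands=[3,0,1,0,0,0,5.97,0,3,0,0,0,5.97,0,7,0,0,0,5.97,0,9.9,0,0,0,5.97,0,9.9,0,0,0],
  grip=0.2,
)

```text
clock: 37.1
eef_pos: [0.5567, 0.1426, 0.2728]
orientation: [0.785, -3.037, -0.001]
wrist_force: [0.4, -0.2, -0.1]
finger_gap: 0.0515
grip_force: 0.0
```

Call:
servo_tool(
  commands=[0,0,0,0,0,0,0,0,0,0,0,0,0,0,0,0,0,0,0,0,0,0,0,0,0,0,0,0,0,0],
  grip=-1,
  squeeze=40,
)

```text
clock: 37.72
eef_pos: [0.5586, 0.1431, 0.2764]
orientation: [-0.786, 3.038, 0.0]
wrist_force: [-1.2, 0.9, 6.2]
finger_gap: 0.0206
grip_force: 39.7
```

Call:
servo_tool(
  commands=[0,0,-0.3,0,0,0,-0.2,0,-0.3,0,0,0,-0.2,0,-0.3,0,0,0,-0.2,0,0,0,0,0,-0.2,0,0.1,0,0,0],
)

```text
clock: 38.35
eef_pos: [0.5595, 0.1438, 0.2763]
orientation: [-0.787, 3.04, -0.001]
wrist_force: [-8.8, -1.4, 25.2]
finger_gap: 0.0203
grip_force: 42.4
```

Call:
servo_tool(
  commands=[0,0,0,0,0,0,0,0,0,0,0,0,0,0,0,0,0,0,0,0,0,0,0,0,0,0,0,0,0,0],
)

```text
clock: 38.98
eef_pos: [0.5594, 0.1438, 0.2764]
orientation: [-0.787, 3.04, -0.001]
wrist_force: [-6.8, -0.6, 18.2]
finger_gap: 0.0201
grip_force: 41.7
```

Now release, lift clear and recheck.

Call:
servo_tool(
  commands=[0,0,-0.1,0,0,0,0,0,-0.15,0,0,0,0,0,-0.15,0,0,0,0,0,-0.15,0,0,0,0,0,-0.15,0,0,0],
)

```text
clock: 39.6
eef_pos: [0.5595, 0.1438, 0.2764]
orientation: [-0.787, 3.041, -0.0]
wrist_force: [-4.2, -0.3, 8.4]
finger_gap: 0.0204
grip_force: 40.7
```

Call:
servo_tool(
  commands=[0,0,0,0,0,0,0,0,0,0,0,0,0,0,0,0,0,0,0,0,0,0,0,0,0,0,0,0,0,0],
  grip=0.2,
)

```text
clock: 40.22
eef_pos: [0.5596, 0.1438, 0.2751]
orientation: [0.787, -3.041, -0.0]
wrist_force: [-0.7, -0.1, 0.3]
finger_gap: 0.0513
grip_force: 0.0
```

Call:
servo_tool(
  commands=[0,0,-2,0,0,0,0,0,-5,0,0,0,0,0,-8,0,0,0,-4,0,-10,0,0,0,-5.8,0,-10,0,0,0],
)

```text
clock: 40.85
eef_pos: [0.6121, 0.1726, 0.3776]
orientation: [-0.786, 3.037, -0.001]
wrist_force: [-0.0, -0.1, -0.5]
finger_gap: 0.0512
grip_force: 0.0
```

Call:
servo_tool(
  commands=[0,0,0,0,0,0,0,0,0,0,0,0,0,0,0,0,0,0,0,0,0,0,0,0,0,0,0,0,0,0],
)

```text
clock: 41.48
eef_pos: [0.6102, 0.1718, 0.3753]
orientation: [-0.786, 3.042, 0.0]
wrist_force: [-0.7, 0.2, 0.2]
finger_gap: 0.0513
grip_force: 0.0
```

```bash
python3 - <<'E'
from h import *
c,im=snap('wrist','w12'); s=env.read_state(); R0=R.from_rotvec(s['orientation']); print(s['clock'],s['eef_pos'],s['orientation'])
h=cv2.cvtColor(im,cv2.COLOR_BGR2HSV); m=((h[...,1]>90)&(h[...,0]>15)&(h[...,0]<38)).astype(np.uint8); n,l,st,ce=cv2.connectedComponentsWithStats(m)
T=lambda uv,z: R0.inv().apply(unproj(c,[uv],z)[0]-s['eef_pos'])[:2]*100
for a,b in zip(st,ce):
    if 30<a[4]<5000: print(a,b,'post x-7.5',T(b,.029)-[7.5,0])
g=cv2.cvtColor(im,cv2.COLOR_BGR2GRAY).astype(int)
for k in (298,300): print(k,'rows30-70',g[30:70,k].tolist(),'rows 205-240',g[205:240,k].tolist())
print('col 304',g[30:70,304].tolist(),g[205:240,304].tolist())
for r in (70,100,190,210): print(r,g[r-2:r+3,292:340].mean(0).round().astype(int).tolist())
E
```

```text
41.525 [0.6102 0.1718 0.3753] [-0.7864  3.0415  0.    ]
[305  26  22  18 326] [315.5675  35.3344] post x-7.5 [5.9856 0.0431]
[311 225   9   9  43] [315.3256 228.9767] post x-7.5 [-8.5479  0.0274]
298 rows30-70 [71, 89, 132, 175, 183, 181, 179, 179, 179, 180, 180, 180, 179, 178, 195, 233, 232, 231, 231, 232, 232, 198, 141, 136, 137, 136, 136, 136, 136, 136, 136, 137, 137, 135, 134, 136, 136, 134, 136, 136] rows 205-240 [207, 207, 207, 205, 206, 206, 207, 207, 204, 205, 205, 204, 203, 202, 200, 199, 202, 185, 211, 225, 224, 224, 223, 222, 223, 222, 222, 222, 222, 223, 226, 227, 140, 103, 108]
300 rows30-70 [72, 88, 134, 173, 183, 180, 180, 179, 180, 180, 179, 181, 179, 178, 195, 233, 232, 231, 231, 232, 237, 240, 241, 243, 243, 244, 244, 244, 245, 244, 245, 245, 246, 246, 246, 247, 248, 248, 247, 248] rows 205-240 [161, 160, 159, 159, 161, 152, 150, 152, 151, 151, 151, 150, 150, 150, 150, 151, 150, 171, 212, 225, 224, 223, 223, 223, 224, 222, 223, 222, 222, 222, 226, 227, 143, 104, 108]
col 304 [73, 88, 132, 172, 180, 176, 178, 181, 179, 176, 178, 178, 180, 179, 197, 234, 232, 231, 232
[... 560 characters left out ...]
, 164, 138, 230, 245, 241, 218, 221, 221, 224, 237, 241, 239, 223, 222, 222, 221, 223, 242, 239, 223, 222, 222, 224, 232, 241, 242, 235, 207, 222, 220, 221, 242, 245, 232, 138, 170, 209, 138, 157, 206, 177, 219]
190 [228, 201, 179, 215, 87, 129, 211, 153, 159, 240, 237, 233, 218, 211, 209, 210, 235, 236, 232, 213, 211, 210, 216, 236, 233, 211, 211, 212, 211, 218, 235, 232, 204, 210, 211, 216, 236, 238, 231, 140, 166, 199, 131, 190, 181, 193, 231, 229]
210 [227, 224, 183, 189, 140, 112, 206, 168, 155, 227, 235, 230, 200, 206, 204, 203, 233, 233, 230, 208, 206, 206, 213, 233, 230, 208, 206, 204, 206, 233, 233, 230, 214, 206, 204, 205, 234, 233, 205, 142, 179, 194, 110, 185, 168, 190, 228, 226]
```

```bash
python3 -c "
from cell import env
print(env.sign_off())"
```

```text
the job is handed in; nothing more can be done
None
```

I've built the transformer and handed the job in, at about 42 s of the 118 s allowed. The big flat coil and then the small one are on the earth-post limb, and the tall coil is on the other limb, all looking fully down in the scene picture. The larger yoke lies across both limb tops, in line and centred to about 1 mm by my last camera measurement, and the arm is clear.

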